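Re-divide and fill the supply tray for the packing station

TASK

Get the wooden supply tray ready for the packing station, with the glue kept apart from the paper goods: move the upright divider board out of the middle grooves into the pair of grooves nearer to the flat carton that lies at one end of the tray, fully down, and lay the label roll flat and centred on top of that carton. On the other side of the board, in one row along the middle of the tray, set the small staple box (the loose one near the tray) flat and close beside the stapler, and stand the glue stick upright between the staple box and the board. Leave the carton, the stapler, the rubber stamp and the barcode scanner where they are.

Things in the scene. Friction and masses are not known exactly. Their poses are not given: they have to be found in the camera images.
- tray: Shallow open wooden tray, fixed to the table, 166 x 335 mm outside. Origin at the centre of its underside; x across it (short), y along it (long), z up. Inner floor 6 mm above the origin, inside 148 mm in x by 316 mm in y; long walls 34 mm high, end walls 46 mm high.
- battens: Two slotted wooden strips fixed inside the tray's long walls, same frame as the tray. Inner faces at x = -61.5 and +61.5 mm, y from -62 to +62 mm, tops at z = 46 mm. Each has three upright grooves, 12 mm wide, reaching the wall behind (x = -74 or +74 mm) and the tray floor, with rounded lips on top (5 mm radius). The three groove pairs lie at y = -35, 0 and +35 mm.
- divider: Plain plywood divider board, 142 mm long (its x), 9 mm thick (its y), 95 mm high (its z), corners rounded, 75 g, loose. Origin at the middle of its bottom edge. It starts upright in the middle groove pair (y = 0 of the tray), standing 55 mm proud of the strips; pinched across its thickness at the top it pulls straight up. Seated, it stands on the tray floor, its x along the tray's x.
- carton: Flat printed cardboard box, 69 x 95 x 28 mm (x, y, z), loose, lying flat on the tray floor at one end of the tray (centre 115 mm from the tray's centre, at +y or -y of the tray), its long side across the tray. Origin at the centre of its underside; its top is 28 mm above.
- stapler: Desk stapler, 34 x 138 x 48 mm (x, y, z), loose, lying across the tray at the other end (115 mm from the tray's centre). Origin at the centre of its underside.
- label_roll: Roll of blank white labels standing on its flat face, 63 mm diameter, 40 mm high, with a core hole (about 25 mm); loose on the open table to the left or right of the tray (like the staple box, glue stick and stamp; similar things farther off to the right are fixed clutter). Origin at the centre of its underside, z along its axis.
- staple_box: Small flat printed box of staples, 41 x 62 x 22 mm (x, y, z), loose on the open table to the left or right of the tray (not the one at the back among the other boxes). Origin at the centre of its underside.
- glue_stick: Glue stick standing upright with its cap on top, 26 mm diameter, 97 mm high; loose on the open table to the left or right of the tray. Origin at the centre of its foot, z up.
- stamp: Bystander: rubber stamp standing on the table, base 31 x 48 mm, turned wooden handle, 85 mm high in all. Origin at the centre of its underside. Not to be moved.
- scanner: Bystander: cordless barcode scanner lying on the table to the robot's right, 66 x 172 x 46 mm. Origin at the centre of its underside. Not to be moved.
Not all that is in view belongs to the job. Several things look just like the glue_stick: the one meant starts farthest from the robot's base.

How it is judged:
At the end, for the whole second after the job is handed in: Board upright in the grooves on the carton's side, on the floor (4 mm); roll flat on the carton (15 mm); beyond the board, within 30 mm of the centre line, glue stick upright, then box flat, 38-100 mm from the middle, by the stapler. Carton, stapler moved < 20 mm. All released, at rest (((y of carton in the frame of tray between 0.06 and 0.2 m and y of divider in the frame of tray between 0.028 and 0.042 m and y of glue_stick in the frame of tray between -0.04 and 0.02 m and y of staple_box in the frame of tray between -0.1 and -0.038 m and y of stapler in the frame of tray between -0.2 and -0.08 m) or (y of carton in the frame of tray between -0.2 and -0.06 m and y of divider in the frame of tray between -0.042 and -0.028 m and y of glue_stick in the frame of tray between -0.02 and 0.04 m and y of staple_box in the frame of tray between 0.038 and 0.1 m and y of stapler in the frame of tray between 0.08 and 0.2 m)) and z of divider in the frame of tray between 0.001 and 0.01 m and angle between divider's own z axis and vertical below 0.13 rad and angle between the x axis of divider and the x axis of tray, either way round below 0.1 rad and x of glue_stick in the frame of tray between -0.03 and 0.03 m and z of glue_stick in the frame of tray between 0.001 and 0.011 m and angle between each of glue_stick, staple_box, label_roll's own z axis and vertical below 0.1 rad and x of staple_box in the frame of tray between -0.03 and 0.03 m and z of staple_box in the frame of tray between 0.001 and 0.011 m and horizontal distance between label_roll and carton below 0.015 m and z of label_roll in the frame of carton between 0.023 and 0.033 m and distance of each of carton, stapler from where it was at the start of the episode below 0.02 m and linear speed of each of divider, label_roll, staple_box, glue_stick below 0.02 m/s); the robot touches nothing.
It fails at once if the rubber stamp is moved or knocked over (distance of stamp from where it was at the start of the episode above 0.03 m or angle between stamp's own z axis and vertical above 0.5 rad).
It fails at once if the barcode scanner is moved (distance of scanner from where it was at the start of the episode above 0.03 m).
It also fails if it takes over 115 s, if anything falls off the work surface, if the arm or the gripper's body presses on something with over 40 N, if the wrist force passes 120 N, or if a joint passes its speed limit or range.

ROBOT

A 7-joint arm with a two-finger parallel gripper is mounted at the origin on a cart in front of the work surface, level with it; the furniture and walls round the work are solid. World frame = base frame: x ahead of the robot, y to its left, z up, the work surface at z = 0. Lengths are in m, angles in rad, forces in N, time in s.
With the tool pointing down it reaches from about 0.4 to 0.85 m from the base axis. Payload 10.4 kg.
Tool frame: the origin (TCP) lies on the mounting face of the last link; the fingertips stand 173 mm ahead of it and the grasp point (between the pads) lies 155 mm ahead of it; z points along the fingers, y is the line along which they close (so a half turn about z gives the same grasp; the last joint's range is limited). The gripper opens to 85 mm and grips with 20 to 120 N. Pads are 22 mm wide; open, the fingers measure 114 mm over their backs; the gripper's body (76 mm by 85 mm) begins 54 mm behind the grasp point. The pads swing forward as they close: fully open they stand 13 mm farther back than shut.
Start: joints at [1.303, 0.332, -0.065, 1.46, 0.022, 1.35, -0.088], TCP at [0.151, -0.606, 0.405] pointing down, gripper open.
Joint ranges: [-2.6, 2.6], [-0.5, 2.12], [-1.47, 1.34], [0.16, 2.42], [-1.27, 4.41], [0.06, 2.06], [-2.6, 2.6]. Speed limits (rad/s): [2.22, 2.22, 2.79, 2.79, 3.14, 3.14, 3.14].

INTERFACE

Orientations are given as a 3x3 rotation matrix whose columns are the frame's x, y, z axes.
In Python, from cell import ctrl gives the robot as it stands. The module is installed in compiled form; this text tells all that it offers.
- The arm moves only by the tool arm_command, never from a script. Its argument "deltas" is a list of rows, each an object of numbers: "x", "y", "z": the shift along the tool's x, y, z each as a share of 30 cm, from -1 to 1; "rx", "ry", "rz": the turn, a rotation vector about the tool's x, y, z each as a share of 60 degrees, from -1 to 1; "fingers": the opening, from 0 (shut) to 1 (fully open). A call has 1 to 12 rows; each row shifts and turns the commanded pose from where the row before left it, along the tool's axes as they then stand; what a row does not reach is not made up. A row lasts 1/12 s, in which the tool goes at most 41.7 mm and 7.16 degrees, less where a joint would pass 70% of its speed; a pose out of reach is approached as far as the arm can. A call with a number of a shift or a turn outside -1 to 1 is refused whole. A call with a gripper value outside its range is refused whole. The fingers move at their own pace and stop on an object; "squeeze" is the grip in N (left out, the last holds). Time passes only in rows, so rows that do not move let the fingers close. It gives the time, the measured TCP pose, the force, the opening and the grip force at its end, in the units of the state.
- ctrl.observe(): the state, without advancing time (a new reading comes with each control period).
- ctrl.camera(name): name is "scene" or "top" or "wrist"; returns a dict with "pixels" (384x512x3 uint8, red, green, blue), "K" (3x3 intrinsics, pixels), "pose" (4x4, takes a point from camera to world coordinates). Camera axes: x right, y up, looking along -z (the intrinsics and any distortion apply to the point x, -y, -z); pixel columns grow to the right and rows downward; lengths in m; the calibration is good to about 2 mm. A picture is of the moment at which its call begins. There is no depth.
- ctrl.sign_off(): hands the job in; it is judged then, once.
The state is a dict: "t": time; "joint_pos": joint angles; "qvel": joint speeds; "joint_efforts": joint torques, N m; "ee_pos": TCP position; "tcp_rot": TCP orientation; "wrist_force": force on the tool from outside, world axes, zero at the start; "wrist_torque": the same for the moment, N m; "width": finger opening in m; "grip_force": force on a finger pad.
Only numpy, scipy, OpenCV 4.12 (cv2) and the standard library are available. Lean on these libraries where they do the work, as an engineer would, in place of code of your own. Each camera call takes 0.05 s, during which the arm holds its last target. There are 200 camera calls.

## Working session

There is one attempt and no reset: what is moved stays moved. The work goes in short steps, Python scripts to look and compute and a tool call to move; the robot and the scene stay as the last step left them, time stands still between calls to the robot, and variables do not carry over. Pictures are saved under pics/ and viewed, at most 14 in all, crops included, and the job is handed in when it is done.

Besides the shell and the picture viewer there is one more tool, called after ">>>" as name(argument=value, ...), one argument or row to a line, values as JSON. arm_command: Moves the arm, as the interface text tells. Shift numbers are shares of 30 cm and turn numbers shares of 60 degrees, none past 1 either way. Its arguments: {"type":"object","properties":{"deltas":{"type":"array","items":{"type":"object","properties":{"x":{"type":"number","minimum":-1,"maximum":1},"y":{"type":"number","minimum":-1,"maximum":1},"z":{"type":"number","minimum":-1,"maximum":1},"rx":{"type":"number","minimum":-1,"maximum":1},"ry":{"type":"number","minimum":-1,"maximum":1},"rz":{"type":"number","minimum":-1,"maximum":1},"fingers":{"type":"number"}}}},"squeeze":{"type":"number"}},"required":["deltas"]}

```bash
mkdir -p pics
cat > h.py <<'E'
import numpy as np, cv2
from cell import ctrl
def snap(name,fn=None):
    c=ctrl.camera(name)
    if fn: cv2.imwrite('pics/'+fn,c['pixels'][:,:,::-1])
    np.savez('pics/'+name+'.npz',K=c['K'],pose=c['pose'],pixels=c['pixels'])
    return c
def load(name): return np.load('pics/'+name+'.npz')
def ray(c,u,v):
    d=np.linalg.inv(c['K'])@[u,v,1]; d=np.array([d[0],-d[1],-d[2]])
    P=c['pose']; return P[:3,3],P[:3,:3]@d
def atz(c,u,v,z):
    o,d=ray(c,u,v); return o+d*(z-o[2])/d[2]
def tri(*obs):
    A=np.zeros((3,3));b=np.zeros(3)
    for c,u,v in obs:
        o,d=ray(c,u,v); d=d/np.linalg.norm(d); M=np.eye(3)-np.outer(d,d); A+=M;b+=M@o
    return np.linalg.solve(A,b)
def proj(c,p):
    P=c['pose']; q=P[:3,:3].T@(np.array(p)-P[:3,3]); q=c['K']@[q[0],-q[1],-q[2]]; return q[:2]/q[2]
E
python3 - <<'E'
from h import *
np.set_printoptions(precision=4,suppress=True)
a=[]
for n in('scene','top','wrist'):
    c=snap(n,n+'1.png'); print(n,c['K'].tolist(),'\n',c['pose'])
s=ctrl.observe();print(s)
E
```

```text
scene [[429.537942845893, 0.0, 254.03569115524238], [0.0, 429.537942845893, 187.9270575088687], [0.0, 0.0, 1.0]] 
 [[-0.8466  0.224  -0.4828 -0.1067]
 [-0.5318 -0.3188  0.7846  0.9815]
 [ 0.0219  0.921   0.389   0.5701]
 [ 0.      0.      0.      1.    ]]
top [[414.41648099792314, 0.0, 259.3662399816098], [0.0, 414.41648099792314, 184.73018006531166], [0.0, 0.0, 1.0]] 
 [[-0.0204  0.9866 -0.1616  0.2851]
 [-0.9998 -0.0191  0.0092 -0.0605]
 [ 0.006   0.1618  0.9868  1.3466]
 [ 0.      0.      0.      1.    ]]
wrist [[282.10393997148844, 0.0, 258.5034147409345], [0.0, 282.10393997148844, 193.23264514640277], [0.0, 0.0, 1.0]] 
 [[ 0.2426  0.9324  0.2677  0.2201]
 [-0.9701  0.2332  0.0668 -0.5894]
 [-0.0001 -0.2759  0.9612  0.3737]
 [ 0.      0.      0.      1.    ]]
{'t': 0.15, 'joint_pos': array([ 1.3034,  0.3327, -0.0647,  1.4607,  0.0216,  1.3499, -0.0885]), 'qvel': array([-0.0002, -0.0022, -0.0013, -0.0031,  0.0016, -0.0002, -0.0003]), 'joint_efforts': array([  0.0012, -62.5823,   0.0496, -39.1851,   0.0163,   0.0074,
         0.    ]), 'ee_pos': array([ 0.1514, -0.6063,  0.4041]), 'tcp_rot': array([[ 0.9702,  0.2423, -0.0003],
       [ 0.2423, -0.9702,  0.001 ],
       [-0.0001, -0.0011, -1.    ]]), 'wrist_force': array([ 0.552 ,  0.3195, -0.5615]), 'wrist_torque': array([0.0027, 0.0504, 0.0208]), 'grip_force': 0.0, 'width': 0.08528239737008038}
```

Run:
```python
import cv2
for n in('scene','top'):
    im=cv2.imread(f'pics/{n}1.png'); cv2.imwrite(f'pics/{n}1b.png',cv2.resize(im,(800,600),interpolation=cv2.INTER_CUBIC))
```

```text
(no output)
```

View pics/scene1b.png

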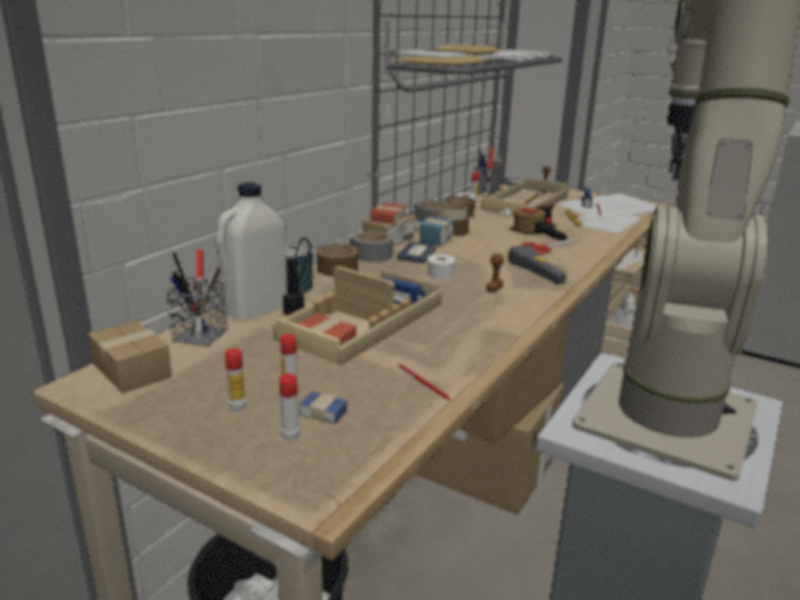

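View pics/top1b.png

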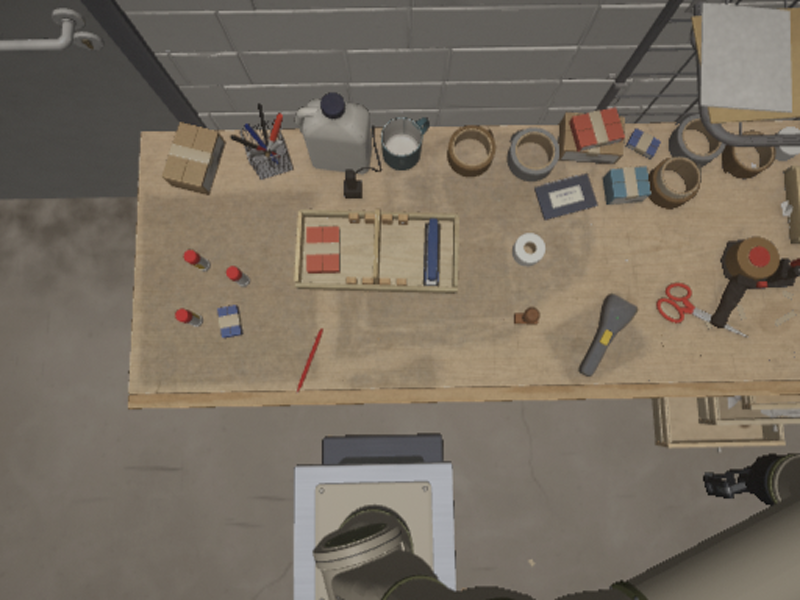

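The overview shows three glue sticks (top caps near (195,258), (236,274) and (185,317) in the 800x600 view), the staple box at (230,321), and the roll at (529,249). The tray is centred near (378,250), with the carton at its left end (world +y) and the stapler at its right. Next I measure these.

```bash
cat > m.py <<'E'
from h import *
np.set_printoptions(precision=4,suppress=True)
T=load('top');S=load('scene')
def blobs(c,lo,hi,roi,amin=15):
    im=c['pixels']; hsv=cv2.cvtColor(im,cv2.COLOR_RGB2HSV)
    m=cv2.inRange(hsv,np.array(lo),np.array(hi))
    if lo[0]==0: m|=cv2.inRange(hsv,np.array((172,)+tuple(lo[1:])),np.array((180,)+tuple(hi[1:])))
    k=np.zeros_like(m); x0,y0,x1,y1=roi; k[y0:y1,x0:x1]=255; m&=k
    n,l,st,ce=cv2.connectedComponentsWithStats(m)
    return [(ce[i].round(1),st[i]) for i in range(1,n) if st[i,4]>=amin],l
if __name__=='__main__':
    t,_=blobs(T,(0,150,90),(8,255,255),(100,150,170,220)); s,_=blobs(S,(0,150,90),(8,255,255),(130,200,210,270))
    for a in t: print('top',a)
    for a in s: print('scene',a)
    for a in t:
        for b in s:
            p=tri((T,*a[0]),(S,*b[0])); e=np.linalg.norm(proj(T,p)-a[0])+np.linalg.norm(proj(S,p)-b[0])
            if e<12: print(a[0],b[0],p,e.round(1),'dist',np.hypot(*p[:2]))
    b,_=blobs(T,(105,100,40),(125,255,255),(130,185,165,225),5); print(b)
    im=T['pixels'][:,:,::-1]
    a=cv2.resize(im[150:225,105:205],(800,600),interpolation=cv2.INTER_CUBIC)
    cv2.imwrite('pics/cropglue.png',a)
    cv2.imwrite('pics/croptray.png',cv2.resize(im[128:192,182:302],None,fx=6.6,fy=6.6,interpolation=cv2.INTER_CUBIC))
    cv2.imwrite('pics/cropright.png',cv2.resize(im[140:220,315:375],None,fx=6.6,fy=6.6,interpolation=cv2.INTER_CUBIC))
E
python3 m.py
```

```text
top (array([122. , 163.9]), array([118, 160,   9,   9,  62], dtype=int32))
top (array([149.1, 174.6]), array([145, 171,   9,   8,  56], dtype=int32))
top (array([116.8, 201.6]), array([112, 198,  10,   8,  62], dtype=int32))
scene (array([184. , 219.4]), array([179, 214,  10,  12, 102], dtype=int32))
scene (array([149.1, 229.5]), array([145, 223,  10,  13, 106], dtype=int32))
scene (array([183.9, 245.9]), array([179, 239,  11,  14, 122], dtype=int32))
[122.  163.9] [149.1 229.5] [0.5658 0.3534 0.0832] 0.1 dist 0.6671214441462882
[149.1 174.6] [184.  219.4] [0.5309 0.2688 0.084 ] 0.5 dist 0.5950707123967299
[149.1 174.6] [183.9 245.9] [0.536  0.2811 0.0162] 6.1 dist 0.6052602698602523
[116.8 201.6] [184.  219.4] [0.4476 0.3511 0.1407] 6.7 dist 0.5688873282249092
[116.8 201.6] [183.9 245.9] [0.4485 0.3655 0.0838] 0.4 dist 0.578533627686096
[]
```

View pics/cropglue.png

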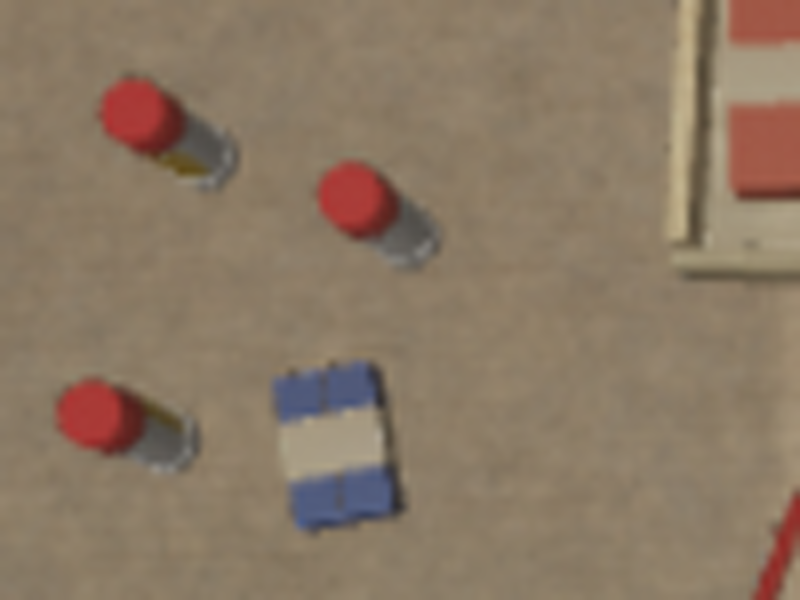

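View pics/croptray.png

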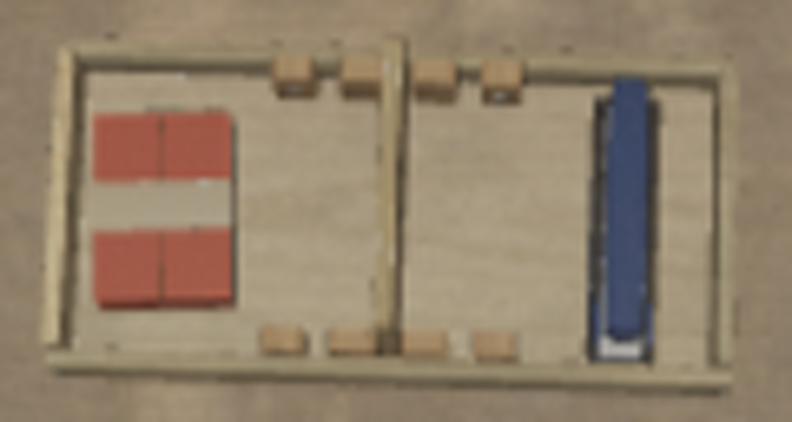

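The meant glue stick is the upper-left cap in the crop, top pixel (122,164). Its feet-distance of 0.667 m from the base beats the cap at (149,175), 0.595 m, and the one at (117,202), 0.579 m. The tray crop shows the divider in the middle grooves, the carton at left and the stapler at right.

```bash
cat >> h.py <<'E'
def go(p,yaw=None,step=0.11,s=None):
    """print moves from current pose to TCP p with tool pointing down, tool y-axis at angle yaw (mod pi) in world"""
    s=s or ctrl.observe(); R=s['tcp_rot']; e=s['ee_pos']
    from scipy.spatial.transform import Rotation as Ro
    if yaw is not None:
        best=None
        for k in(0,np.pi):
            y=np.array([np.cos(yaw+k),np.sin(yaw+k),0]);z=np.array([0,0,-1.]);G=np.c_[np.cross(y,z),y,z]
            rv=Ro.from_matrix(R.T@G).as_rotvec()
            if best is None or np.linalg.norm(rv)<np.linalg.norm(best[0]): best=(rv,G)
        rv,R=best; sh=rv/np.radians(60); n=max(1,int(np.ceil(abs(sh).max()/0.11)))
        print('turn total',sh.round(4),'rows',n,'each',(sh/n).round(4))
    d=R.T@(np.array(p)-e)/0.3; n=max(1,int(np.ceil(np.linalg.norm(d)/step)))
    print('shift total',d.round(4),'rows',n,'each',(d/n).round(4))
E
cat > fit.py <<'E'
from m import *
from scipy.optimize import least_squares
o=lambda x,y:(x/6.6+182-.42,y/6.6+128-.42)
# tray frame: carton at sign +y assumed; world y left. features in top crop
F=[((.083,.1675,.046),(62,47)),((-.083,.1675,.046),(44,352)),((.083,-.1675,.046),(738,62)),((-.083,-.1675,.046),(730,375)),
((.071,0,.101),(396,37)),((-.071,0,.101),(385,335))]
def w(q,p): c,s=np.cos(q[2]),np.sin(q[2]); return np.array([q[0]+c*p[0]-s*p[1],q[1]+s*p[0]+c*p[1],p[2]])
f=lambda q:np.concatenate([proj(T,w(q,p))-o(*u) for p,u in F])
r=least_squares(f,[.55,0,0],loss='soft_l1'); print(r.x,f(r.x).reshape(-1,2).round(1))
E
python3 fit.py
python3 - <<'E'
from h import *
T=load('top')
for n,u,z in(('roll',(529,249),.04),('box',(230,321),.022),('stamp',(526,317),.04),('scannertip',(587,370),.04)): print(n,atz(T,u[0]/1.5625,u[1]/1.5625,z))
go((.50,-.02,.40),np.pi/2)
E
```

```text
[ 0.5818 -0.0162 -0.0498] [[-0.4 -1.9]
 [-0.6  2.4]
 [ 0.4 -1. ]
 [ 0.8  2. ]
 [-0.1 -0.1]
 [-0.1 -0.3]]
roll [ 0.57719748 -0.33012966  0.04      ]
box [0.44172641 0.2883012  0.022     ]
stamp [ 0.43595591 -0.31676949  0.04      ]
scannertip [ 0.32662254 -0.43389143  0.04      ]
turn total [-1.000e-03  2.000e-04  2.337e-01] rows 3 each [-0.0003  0.0001  0.0779]
shift total [ 1.1619 -1.9543  0.0137] rows 21 each [ 0.0553 -0.0931  0.0007]
```

>>> arm_command(
  deltas=[
    {"rz":0.078,"fingers":1},
    {"rz":0.078},
    {"rz":0.078},
    {"x":0.055,"y":-0.093},
    {"x":0.055,"y":-0.093},
    {"x":0.055,"y":-0.093},
    {"x":0.055,"y":-0.093},
    {"x":0.055,"y":-0.093},
    {"x":0.055,"y":-0.093},
    {"x":0.055,"y":-0.093},
    {"x":0.055,"y":-0.093},
    {"x":0.055,"y":-0.093},
  ],
)

```text
$.deltas[0]: bad value
```

>>> arm_command(
  deltas=[
    {"x":0.055,"y":-0.093},
    {"x":0.055,"y":-0.093},
    {"x":0.055,"y":-0.093},
    {"x":0.055,"y":-0.093},
    {"x":0.055,"y":-0.093},
    {"x":0.055,"y":-0.093},
    {"x":0.055,"y":-0.093},
    {"x":0.055,"y":-0.093},
    {"x":0.055,"y":-0.093},
    {"x":0.055,"y":-0.093},
    {"x":0.055,"y":-0.093},
    {"x":0.055,"y":-0.093},
  ],
)

```text
$.deltas[0]: bad value
```

Run:
```python
from h import *
c=snap('wrist','w2.png')
cv2.imwrite('pics/w2b.png',cv2.resize(c['pixels'][:,:,::-1],(800,600),interpolation=cv2.INTER_CUBIC))
s=ctrl.observe();print(s['t'],s['ee_pos'],c['pose'])
```

```text
0.2 [ 0.15144933 -0.60630287  0.40423001] [[ 2.42630518e-01  9.32462545e-01  2.67664031e-01  2.20092163e-01]
 [-9.70118769e-01  2.33190635e-01  6.70201588e-02 -5.89385520e-01]
 [ 7.70423455e-05 -2.75927036e-01  9.61178581e-01  3.73774108e-01]
 [ 0.00000000e+00  0.00000000e+00  0.00000000e+00  1.00000000e+00]]
```

View pics/w2b.png

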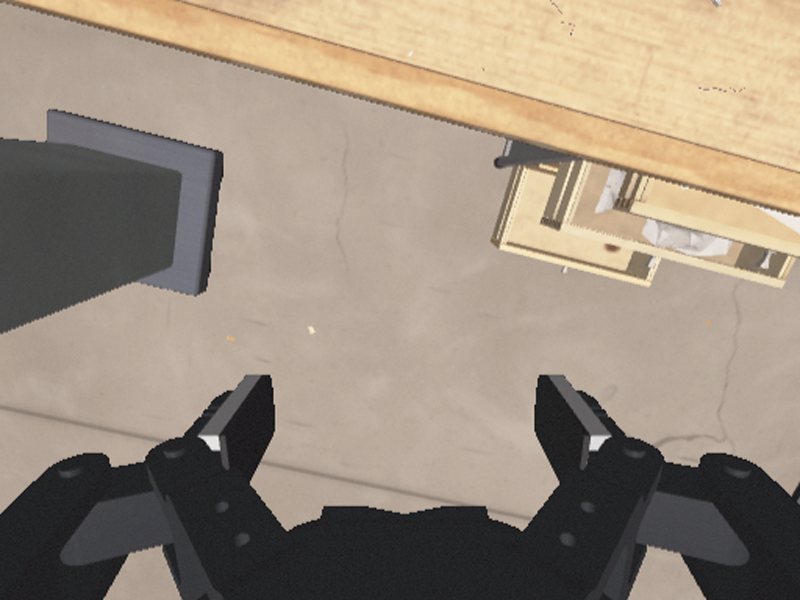

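The move was refused, so this picture only shows the floor and bench edge at the start pose. I'll retry with every key given in each row.

>>> arm_command(
  deltas=[
    {"x":0,"y":0,"z":0,"rx":0,"ry":0,"rz":0.078,"fingers":1},
    {"x":0,"y":0,"z":0,"rx":0,"ry":0,"rz":0.078,"fingers":1},
    {"x":0,"y":0,"z":0,"rx":0,"ry":0,"rz":0.078,"fingers":1},
  ],
  squeeze=40,
)

```text
t: 0.45
ee_pos: [0.1514, -0.6063, 0.4045]
tcp_rot: [[1.0, -0.004, -0.0], [-0.004, -1.0, 0.0], [-0.0, -0.0, -1.0]]
wrist_force: [-0.1, 0.1, -0.4]
width: 0.0852
grip_force: 0.0
```

>>> arm_command(
  deltas=[
    {"x":0.055,"y":-0.093,"z":0,"rx":0,"ry":0,"rz":0,"fingers":1},
    {"x":0.055,"y":-0.093,"z":0,"rx":0,"ry":0,"rz":0,"fingers":1},
    {"x":0.055,"y":-0.093,"z":0,"rx":0,"ry":0,"rz":0,"fingers":1},
    {"x":0.055,"y":-0.093,"z":0,"rx":0,"ry":0,"rz":0,"fingers":1},
    {"x":0.055,"y":-0.093,"z":0,"rx":0,"ry":0,"rz":0,"fingers":1},
    {"x":0.055,"y":-0.093,"z":0,"rx":0,"ry":0,"rz":0,"fingers":1},
    {"x":0.055,"y":-0.093,"z":0,"rx":0,"ry":0,"rz":0,"fingers":1},
    {"x":0.055,"y":-0.093,"z":0,"rx":0,"ry":0,"rz":0,"fingers":1},
    {"x":0.055,"y":-0.093,"z":0,"rx":0,"ry":0,"rz":0,"fingers":1},
    {"x":0.055,"y":-0.093,"z":0,"rx":0,"ry":0,"rz":0,"fingers":1},
    {"x":0.055,"y":-0.093,"z":0,"rx":0,"ry":0,"rz":0,"fingers":1},
    {"x":0.055,"y":-0.093,"z":0,"rx":0,"ry":0,"rz":0,"fingers":1},
  ],
)

```text
t: 1.45
ee_pos: [0.35, -0.2701, 0.4048]
tcp_rot: [[1.0, -0.0, 0.0], [-0.0, -1.0, -0.0], [0.0, 0.0, -1.0]]
wrist_force: [1.5, 0.6, 0.3]
width: 0.0854
grip_force: 0.0
```

>>> arm_command(
  deltas=[
    {"x":0.055,"y":-0.093,"z":0,"rx":0,"ry":0,"rz":0,"fingers":1},
    {"x":0.055,"y":-0.093,"z":0,"rx":0,"ry":0,"rz":0,"fingers":1},
    {"x":0.055,"y":-0.093,"z":0,"rx":0,"ry":0,"rz":0,"fingers":1},
    {"x":0.055,"y":-0.093,"z":0,"rx":0,"ry":0,"rz":0,"fingers":1},
    {"x":0.055,"y":-0.093,"z":0,"rx":0,"ry":0,"rz":0,"fingers":1},
    {"x":0.055,"y":-0.093,"z":0,"rx":0,"ry":0,"rz":0,"fingers":1},
    {"x":0.055,"y":-0.093,"z":0,"rx":0,"ry":0,"rz":0,"fingers":1},
    {"x":0.055,"y":-0.093,"z":0,"rx":0,"ry":0,"rz":0,"fingers":1},
    {"x":0.055,"y":-0.093,"z":0,"rx":0,"ry":0,"rz":0,"fingers":1},
  ],
)

```text
t: 2.2
ee_pos: [0.4986, -0.0191, 0.4048]
tcp_rot: [[1.0, -0.001, 0.0], [-0.001, -1.0, -0.0], [0.0, 0.0, -1.0]]
wrist_force: [0.7, 0.3, 0.2]
width: 0.0852
grip_force: 0.0
```

Run:
```python
from h import *
c=snap('wrist','w2.png')
cv2.imwrite('pics/w3b.png',cv2.resize(c['pixels'][:,:,::-1],(800,600),interpolation=cv2.INTER_CUBIC))
s=ctrl.observe();print(s['t'],s['ee_pos'],c['pose'])
```

```text
2.25 [ 0.50031459 -0.01326294  0.40497485] [[-3.06203996e-04  9.61356859e-01  2.75305096e-01  5.69334967e-01]
 [-9.99999518e-01 -5.51091557e-04  8.12160047e-04 -1.93920456e-02]
 [ 9.32493946e-04 -2.75304715e-01  9.61356565e-01  3.74506564e-01]
 [ 0.00000000e+00  0.00000000e+00  0.00000000e+00  1.00000000e+00]]
```

View pics/w3b.png

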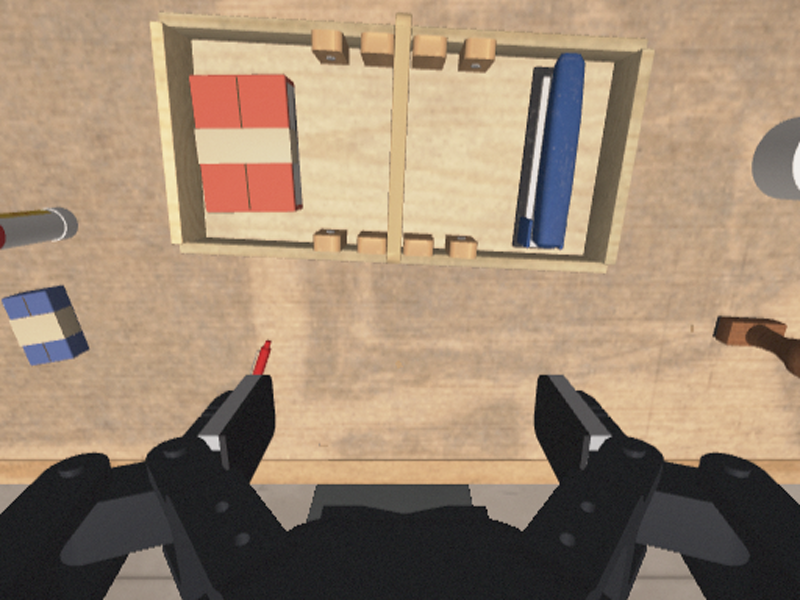

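The wrist view shows the tray corners at (150,23), (653,50), (608,271) and (171,243), and the divider top edge from (403,14) to (395,262). The roll is at the right edge, and the staple box is at (45,325) with the meant stick at far left. I'll take one more snap at rest and fit the tray.

```bash
cp pics/wrist.npz pics/wA.npz
cat > fit.py <<'E'
from m import *
from scipy.optimize import least_squares
def w(q,p): c,s=np.cos(q[2]),np.sin(q[2]); return np.array([q[0]+c*p[0]-s*p[1],q[1]+s*p[0]+c*p[1],p[2]])
E
python3 - <<'E'
from fit import *
A=load('wA'); ctrl.camera('wrist'); B=snap('wrist'); s=ctrl.observe(); print(s['t'],s['ee_pos'],B['pose'][:3,3],A['pose'][:3,3])
g=lambda c:cv2.cvtColor(c['pixels'],cv2.COLOR_RGB2GRAY)
pts=np.array([[150,23],[653,50],[608,271],[171,243],[403,14],[395,262],[318,232]],np.float32)/1.5625-.18
n,st,_=cv2.calcOpticalFlowPyrLK(g(A),g(B),pts.reshape(-1,1,2),None,winSize=(15,15)); n=n.reshape(-1,2)
print((n-pts).round(2))
H=[(.083,.1675,.046),(.083,-.1675,.046),(-.083,-.1675,.046),(-.083,.1675,.046),(.071,0,.101),(-.071,0,.101)]
for nm,c,pp in(('A',A,pts),('B',B,n)):
    f=lambda q:np.concatenate([proj(c,w(q,p))-u for p,u in zip(H,pp)])
    r=least_squares(f,[.58,0,0],loss='soft_l1'); print(nm,r.x,f(r.x).reshape(-1,2).round(1).tolist())
    for u,p in zip(pp,H): print(atz(c,*u,p[2]),end=' ')
E
```

```text
2.35 [ 0.4987 -0.0182  0.4045] [ 0.5701 -0.0153  0.3745] [ 0.5693 -0.0194  0.3745]
[[ 5.59 -0.09]
 [ 5.14  2.23]
 [ 3.7   1.78]
 [ 4.15 -0.17]
 [ 6.29  1.36]
 [ 4.27  0.98]
 [ 3.93  0.37]]
A [ 0.5831 -0.0154 -0.055 ] [[-1.7, -10.4], [2.6, -7.3], [2.0, 7.2], [-0.3, 10.1], [0.3, 0.0], [-2.3, 5.1]]
[0.6658 0.147  0.046 ] [ 0.65   -0.1855  0.046 ] [ 0.4998 -0.1746  0.046 ] [0.5213 0.1543 0.046 ] [ 0.654 -0.019  0.101] [ 0.5173 -0.0138  0.101 ] B [ 0.5831 -0.0154 -0.0541] [[-1.5, -10.2], [2.7, -7.4], [2.0, 7.2], [-0.4, 10.1], [0.3, 0.0], [-2.1, 5.1]]
[0.6658 0.1472 0.046 ] [ 0.65   -0.1855  0.046 ] [ 0.4999 -0.1746  0.046 ] [0.5212 0.1543 0.046 ] [ 0.654  -0.0189  0.101 ] [ 0.5173 -0.0136  0.101 ]
```

```bash
cat >> fit.py <<'E'
H=[(.074,.1675,.046),(.074,-.1675,.046),(-.074,-.1675,.046),(-.074,.1675,.046),(.0685,0,.101),(-.0685,0,.101)]
E
python3 - <<'E'
from fit import *
A=load('wA')
pts=np.array([[150,23],[653,50],[608,271],[171,243],[403,14],[395,262]],np.float32)/1.5625-.18
f=lambda q:np.concatenate([proj(A,w(q,p))-u for p,u in zip(H,pts)])
r=least_squares(f,[.58,0,0],loss='soft_l1'); print(r.x,f(r.x).reshape(-1,2).round(1).tolist())
# edge of divider top: measure the board's long edges along rows at rest image B
B=load('wrist'); hsv=cv2.cvtColor(B['pixels'],cv2.COLOR_RGB2GRAY).astype(float)
g=cv2.Sobel(cv2.GaussianBlur(hsv,(0,0),.8),cv2.CV_64F,1,0)
for v in(60,80,100,120,140):
    print(v,hsv[v,248:272].astype(int).tolist())
np.save('tray.npy',r.x)
T=load('top');S=load('scene')
P=w(r.x,(0,0,.101)); print('divider top ctr',P,proj(S,P),proj(T,P)*1.5625,proj(S,w(r.x,(.0685,0,.101)))*1.5625,proj(S,w(r.x,(-.0685,0,.101)))*1.5625, [ (proj(S,w(r.x,h))*1.5625).round() for h in H[:4]])
E
```

```text
[ 0.585  -0.0157 -0.0534] [[-0.9, -2.2], [1.4, 0.1], [4.0, -1.9], [-0.8, 1.1], [0.4, 0.8], [-1.8, 0.8]]
60 [199, 199, 202, 199, 199, 198, 199, 200, 201, 174, 194, 192, 192, 191, 191, 189, 188, 190, 185, 152, 199, 199, 199, 201]
80 [205, 203, 201, 198, 198, 195, 195, 199, 175, 195, 191, 190, 192, 189, 189, 188, 190, 171, 198, 198, 203, 203, 201, 200]
100 [208, 205, 206, 206, 204, 205, 205, 174, 194, 191, 191, 192, 191, 190, 192, 195, 173, 210, 209, 207, 206, 208, 209, 210]
120 [206, 205, 206, 210, 211, 208, 172, 193, 190, 189, 192, 190, 189, 192, 196, 151, 212, 211, 209, 209, 211, 213, 212, 215]
140 [204, 205, 204, 204, 206, 176, 193, 191, 191, 190, 191, 192, 192, 192, 159, 202, 203, 204, 204, 205, 207, 206, 205, 204]
divider top ctr [ 0.585  -0.0157  0.101 ] [232.3488 174.4011] [375.7393 241.2358] [335.8139 264.7787] [391.8237 280.6638] [array([275., 317.]), array([383., 267.]), array([440., 282.]), array([337., 339.])]
```

Run:
```python
from fit import *
B=load('wrist')
a=atz(B,262.2,60,.101);b=atz(B,257.5,140,.101);c=atz(B,261,80,.101);d=atz(B,258.5,120,.101)
print(a,b,c,d,'yaw of board x', np.arctan2((a-b)[1],(a-b)[0]))
q=np.load('tray.npy'); 
# tray end-wall lines: yaw estimates from corners
pts=np.array([[150,23],[653,50],[608,271],[171,243]],float)/1.5625-.18; A=load('wA')
P=[atz(A,*u,.046) for u in pts]; 
y=lambda v:np.arctan2(v[1],v[0])
print('yaws',y(P[0]-P[3]),y(P[1]-P[2]),y(P[0]-P[1])-np.pi/2,y(P[3]-P[2])-np.pi/2,np.mean(P,0))
go((q[0],-.0157,.40),np.pi/2+q[2])
```

```text
[ 0.6151 -0.0178  0.101 ] [ 0.5449 -0.014   0.101 ] [ 0.5985 -0.0169  0.101 ] [ 0.5635 -0.0149  0.101 ] yaw of board x -0.05347553791469761
yaws -0.05058997334917936 -0.07264005756469213 -0.04763912522813629 -0.06516919337916138 [ 0.5842 -0.0147  0.046 ]
turn total [-0.0011  0.0002  0.0551] rows 1 each [-0.0011  0.0002  0.0551]
shift total [ 0.2868 -0.0235  0.0151] rows 3 each [ 0.0956 -0.0078  0.005 ]
```

>>> arm_command(
  deltas=[
    {"x":0,"y":0,"z":0,"rx":0,"ry":0,"rz":0.055,"fingers":1},
    {"x":0.096,"y":-0.008,"z":0,"rx":0,"ry":0,"rz":0,"fingers":1},
    {"x":0.096,"y":-0.008,"z":0,"rx":0,"ry":0,"rz":0,"fingers":1},
    {"x":0.096,"y":-0.008,"z":0,"rx":0,"ry":0,"rz":0,"fingers":0.6},
    {"x":0,"y":0,"z":0.1,"rx":0,"ry":0,"rz":0,"fingers":0.6},
    {"x":0,"y":0,"z":0.1,"rx":0,"ry":0,"rz":0,"fingers":0.6},
    {"x":0,"y":0,"z":0.1,"rx":0,"ry":0,"rz":0,"fingers":0.6},
    {"x":0,"y":0,"z":0.1,"rx":0,"ry":0,"rz":0,"fingers":0.6},
    {"x":0,"y":0,"z":0.09,"rx":0,"ry":0,"rz":0,"fingers":0.6},
    {"x":0,"y":0,"z":0.065,"rx":0,"ry":0,"rz":0,"fingers":0.6},
    {"x":0,"y":0,"z":0,"rx":0,"ry":0,"rz":0,"fingers":0.6},
    {"x":0,"y":0,"z":0,"rx":0,"ry":0,"rz":0,"fingers":0.6},
  ],
)

```text
t: 3.35
ee_pos: [0.5844, -0.0194, 0.2378]
tcp_rot: [[0.998, -0.059, -0.002], [-0.059, -0.998, -0.0], [-0.002, 0.0, -1.0]]
wrist_force: [-0.5, 0.1, 1.5]
width: 0.0512
grip_force: 0.0
```

Run:
```python
from h import *
c=snap('wrist')
cv2.imwrite('pics/w4b.png',cv2.resize(c['pixels'][:,:,::-1],(800,600),interpolation=cv2.INTER_CUBIC))
s=ctrl.observe();print(s['t'],s['ee_pos'],s['width'])
```

```text
3.4 [ 0.58501316 -0.01903192  0.23915283] 0.051417685026407485
```

View pics/w4b.png

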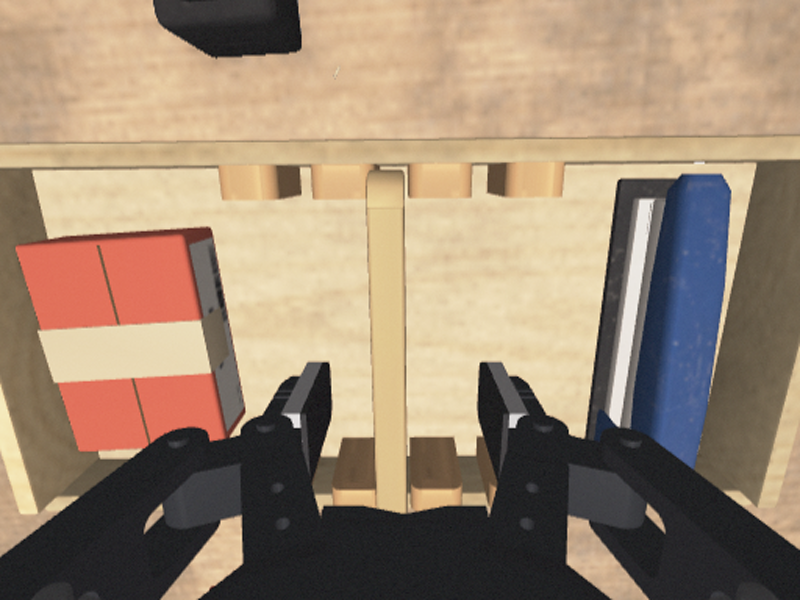

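The board top runs at column about 387 in the 800-px view, while the finger midplane is at column 404. So the gripper sits about 4 mm too far to world -y, and I'll correct that before closing.

>>> arm_command(
  deltas=[
    {"x":0,"y":-0.0145,"z":0,"rx":0,"ry":0,"rz":-0.005,"fingers":0.6},
    {"x":0,"y":0,"z":0,"rx":0,"ry":0,"rz":0,"fingers":0.6},
    {"x":0,"y":0,"z":0,"rx":0,"ry":0,"rz":0,"fingers":0.6},
  ],
  squeeze=40,
)

```text
t: 3.65
ee_pos: [0.5854, -0.0136, 0.2395]
tcp_rot: [[0.999, -0.052, 0.002], [-0.052, -0.999, -0.0], [0.002, 0.0, -1.0]]
wrist_force: [0.3, 0.5, -0.4]
width: 0.051
grip_force: 0.0
```

```bash
cat >> h.py <<'E'
def boardcol(c,vs,lo=225,hi=290):
    g=cv2.cvtColor(c['pixels'],cv2.COLOR_RGB2GRAY).astype(float); out=[]
    for v in vs:
        r=g[v,lo:hi]-cv2.blur(g[v:v+1,lo:hi],(9,1))[0]; out.append((v,(lo+np.argsort(r)[:5]).tolist()))
    return out
E
python3 - <<'E'
from h import *
c=snap('wrist')
for r in boardcol(c,(150,180,210,240,270,300)): print(r)
for i in range(3): s=ctrl.observe();print(s['t'],s['ee_pos'],s['tcp_rot'][:,0])
E
```

```text
(150, [274, 251, 252, 273, 234])
(180, [274, 252, 273, 253, 246])
(210, [252, 273, 274, 253, 272])
(240, [273, 252, 272, 253, 240])
(270, [273, 253, 272, 252, 254])
(300, [273, 252, 274, 251, 275])
3.7 [ 0.58533605 -0.01383012  0.23923205] [ 0.99863201 -0.05226453  0.00158926]
3.7 [ 0.58533605 -0.01383012  0.23923205] [ 0.99863201 -0.05226453  0.00158926]
3.7 [ 0.58533605 -0.01383012  0.23923205] [ 0.99863201 -0.05226453  0.00158926]
```

>>> arm_command(
  deltas=[
    {"x":0,"y":0.006,"z":0,"rx":0,"ry":0,"rz":0,"fingers":0.6},
    {"x":0,"y":0,"z":0,"rx":0,"ry":0,"rz":0,"fingers":0.6},
    {"x":0,"y":0,"z":0,"rx":0,"ry":0,"rz":0,"fingers":0.6},
    {"x":0,"y":0,"z":0,"rx":0,"ry":0,"rz":0,"fingers":0.6},
  ],
)

```text
t: 4.03
ee_pos: [0.5849, -0.016, 0.2382]
tcp_rot: [[0.999, -0.053, -0.0], [-0.053, -0.999, -0.0], [-0.0, 0.0, -1.0]]
wrist_force: [-0.7, 0.4, 0.2]
width: 0.0514
grip_force: 0.0
```

Run:
```python
from h import *
c=snap('wrist')
for r in boardcol(c,(150,180,210,240,270,300)): print(r)
s=ctrl.observe();print(s['t'],s['ee_pos'],s['tcp_rot'][:,0])
```

```text
(150, [268, 245, 267, 246, 229])
(180, [268, 245, 246, 267, 289])
(210, [246, 268, 267, 247, 282])
(240, [268, 267, 247, 246, 248])
(270, [247, 267, 268, 248, 266])
(300, [247, 268, 246, 269, 245])
4.0833 [ 0.5849541  -0.01589789  0.23820725] [ 9.98612052e-01 -5.26684770e-02 -1.94544280e-05]
```

>>> arm_command(
  deltas=[
    {"x":0,"y":-0.002,"z":0,"rx":0,"ry":0,"rz":0,"fingers":0.3},
    {"x":0,"y":0,"z":0,"rx":0,"ry":0,"rz":0,"fingers":0},
    {"x":0,"y":0,"z":0,"rx":0,"ry":0,"rz":0,"fingers":0},
    {"x":0,"y":0,"z":0,"rx":0,"ry":0,"rz":0,"fingers":0},
    {"x":0,"y":0,"z":0,"rx":0,"ry":0,"rz":0,"fingers":0},
    {"x":0,"y":0,"z":0,"rx":0,"ry":0,"rz":0,"fingers":0},
    {"x":0,"y":0,"z":0,"rx":0,"ry":0,"rz":0,"fingers":0},
  ],
  squeeze=40,
)

```text
t: 4.67
ee_pos: [0.585, -0.0152, 0.2383]
tcp_rot: [[0.999, -0.053, 0.0], [-0.053, -0.999, -0.0], [0.0, 0.0, -1.0]]
wrist_force: [-0.2, -0.5, 0.5]
width: 0.0088
grip_force: 39.4
```

>>> arm_command(
  deltas=[
    {"x":0,"y":0,"z":-0.02,"rx":0,"ry":0,"rz":0,"fingers":0},
    {"x":0,"y":0,"z":-0.035,"rx":0,"ry":0,"rz":0,"fingers":0},
    {"x":0,"y":0,"z":-0.05,"rx":0,"ry":0,"rz":0,"fingers":0},
    {"x":0,"y":0,"z":-0.05,"rx":0,"ry":0,"rz":0,"fingers":0},
    {"x":0,"y":0,"z":-0.035,"rx":0,"ry":0,"rz":0,"fingers":0},
    {"x":0,"y":0,"z":0,"rx":0,"ry":0,"rz":0,"fingers":0},
    {"x":0,"y":0,"z":0,"rx":0,"ry":0,"rz":0,"fingers":0},
    {"x":0,"y":0,"z":0,"rx":0,"ry":0,"rz":0,"fingers":0},
  ],
)

```text
t: 5.33
ee_pos: [0.5847, -0.0153, 0.2946]
tcp_rot: [[0.999, -0.053, -0.001], [-0.053, -0.999, -0.0], [-0.001, 0.0, -1.0]]
wrist_force: [-0.2, -0.9, -0.4]
width: 0.0082
grip_force: 39.3
```

>>> arm_command(
  deltas=[
    {"x":0,"y":-0.03,"z":0,"rx":0,"ry":0,"rz":0,"fingers":0},
    {"x":0,"y":-0.05,"z":0,"rx":0,"ry":0,"rz":0,"fingers":0},
    {"x":0,"y":-0.037,"z":0,"rx":0,"ry":0,"rz":0,"fingers":0},
    {"x":0,"y":0,"z":0,"rx":0,"ry":0,"rz":0,"fingers":0},
    {"x":0,"y":0,"z":0,"rx":0,"ry":0,"rz":0,"fingers":0},
    {"x":0,"y":0,"z":0,"rx":0,"ry":0,"rz":0,"fingers":0},
    {"x":0,"y":0,"z":0,"rx":0,"ry":0,"rz":0,"fingers":0},
  ],
)

```text
t: 5.92
ee_pos: [0.5869, 0.019, 0.295]
tcp_rot: [[0.999, -0.054, -0.0], [-0.054, -0.999, -0.001], [-0.0, 0.001, -1.0]]
wrist_force: [0.2, -0.6, -0.4]
width: 0.0084
grip_force: 39.2
```

Run:
```python
from h import *
c=snap('wrist')
cv2.imwrite('pics/w5b.png',cv2.resize(c['pixels'][:,:,::-1],(800,600),interpolation=cv2.INTER_CUBIC))
s=ctrl.observe();print(s['t'],s['ee_pos'],s['tcp_rot'],s['width'],s['wrist_force'])
```

```text
5.9667 [0.58686854 0.01897733 0.29502664] [[ 9.98558669e-01 -5.36704718e-02 -2.54022926e-04]
 [-5.36705897e-02 -9.98558579e-01 -4.82439217e-04]
 [-2.27764031e-04  4.95377422e-04 -9.99999851e-01]] 0.008361052660423555 [ 0.1061799  -0.50191548 -0.2771434 ]
```

View pics/w5b.png

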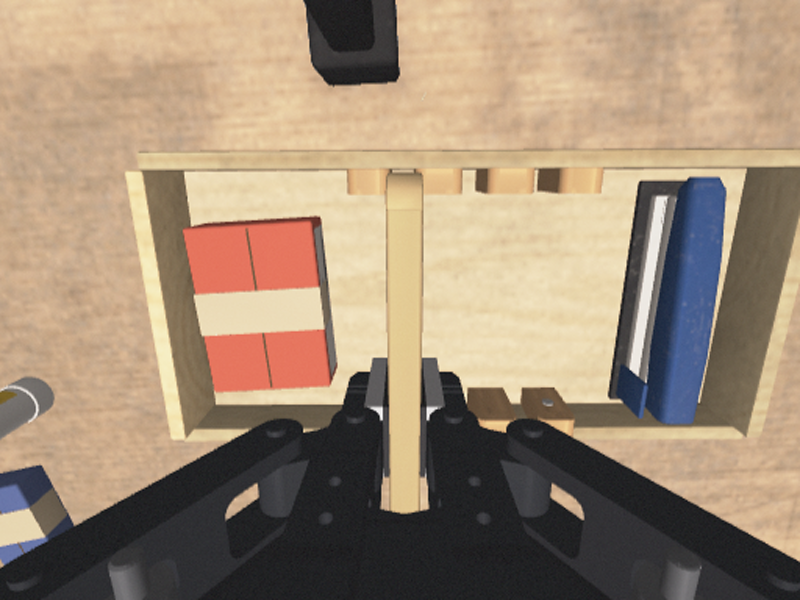

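The board is held, and it stands over the carton-side grooves: the far groove is around column 400 and the board at column 404. I'll lower it gently.

>>> arm_command(
  deltas=[
    {"x":0,"y":-0.001,"z":0.02,"rx":0,"ry":0,"rz":0,"fingers":0},
    {"x":0,"y":0,"z":0.02,"rx":0,"ry":0,"rz":0,"fingers":0},
    {"x":0,"y":0,"z":0.02,"rx":0,"ry":0,"rz":0,"fingers":0},
    {"x":0,"y":0,"z":0.015,"rx":0,"ry":0,"rz":0,"fingers":0},
    {"x":0,"y":0,"z":0.015,"rx":0,"ry":0,"rz":0,"fingers":0},
    {"x":0,"y":0,"z":0,"rx":0,"ry":0,"rz":0,"fingers":0},
  ],
)

```text
t: 6.47
ee_pos: [0.5865, 0.02, 0.2669]
tcp_rot: [[0.999, -0.053, -0.002], [-0.053, -0.999, -0.0], [-0.002, 0.0, -1.0]]
wrist_force: [-0.2, -0.7, 0.2]
width: 0.0086
grip_force: 39.2
```

>>> arm_command(
  deltas=[
    {"x":0,"y":0,"z":0.015,"rx":0,"ry":0,"rz":0,"fingers":0},
    {"x":0,"y":0,"z":0.02,"rx":0,"ry":0,"rz":0,"fingers":0},
    {"x":0,"y":0,"z":0.02,"rx":0,"ry":0,"rz":0,"fingers":0},
    {"x":0,"y":0,"z":0.02,"rx":0,"ry":0,"rz":0,"fingers":0},
    {"x":0,"y":0,"z":0.013,"rx":0,"ry":0,"rz":0,"fingers":0},
    {"x":0,"y":0,"z":0.005,"rx":0,"ry":0,"rz":0,"fingers":0},
    {"x":0,"y":0,"z":0,"rx":0,"ry":0,"rz":0,"fingers":0},
    {"x":0,"y":0,"z":0,"rx":0,"ry":0,"rz":0,"fingers":0},
  ],
)

```text
t: 7.13
ee_pos: [0.5869, 0.0202, 0.2404]
tcp_rot: [[0.999, -0.053, 0.0], [-0.053, -0.999, 0.0], [0.0, -0.0, -1.0]]
wrist_force: [0.4, 0.6, -0.1]
width: 0.0086
grip_force: 39.2
```

>>> arm_command(
  deltas=[
    {"x":0,"y":0,"z":0.007,"rx":0,"ry":0,"rz":0,"fingers":0},
    {"x":0,"y":0,"z":0,"rx":0,"ry":0,"rz":0,"fingers":0},
    {"x":0,"y":0,"z":0,"rx":0,"ry":0,"rz":0,"fingers":0.4},
    {"x":0,"y":0,"z":0,"rx":0,"ry":0,"rz":0,"fingers":0.4},
    {"x":0,"y":0,"z":0,"rx":0,"ry":0,"rz":0,"fingers":0.4},
    {"x":0,"y":0,"z":0,"rx":0,"ry":0,"rz":0,"fingers":0.4},
    {"x":0,"y":0,"z":-0.08,"rx":0,"ry":0,"rz":0,"fingers":0.4},
    {"x":0,"y":0,"z":-0.1,"rx":0,"ry":0,"rz":0,"fingers":0.4},
    {"x":0,"y":0,"z":-0.1,"rx":0,"ry":0,"rz":0,"fingers":0.4},
    {"x":0,"y":0,"z":-0.1,"rx":0,"ry":0,"rz":0,"fingers":1},
    {"x":0,"y":0,"z":0,"rx":0,"ry":0,"rz":0,"fingers":1},
  ],
)

```text
t: 8.05
ee_pos: [0.5881, 0.0208, 0.3585]
tcp_rot: [[0.999, -0.052, 0.009], [-0.052, -0.999, -0.0], [0.009, -0.0, -1.0]]
wrist_force: [0.1, 1.1, 0.5]
width: 0.0574
grip_force: 0.0
```

Run:
```python
from fit import *
c=snap('top'); s=snap('scene'); q=np.load('tray.npy')
st=ctrl.observe(); print(st['t'],st['ee_pos'])
cv2.imwrite('pics/s6.png',cv2.resize(s['pixels'][150:240,160:300][:,:,::-1],(800,514),interpolation=cv2.INTER_CUBIC))
for h in((.0685,.035,.101),(-.0685,.035,.101)): print('expected in crop',(proj(s,w(q,h))-[160,150])*800/140)
go((.40,.285,.36))
```

```text
8.15 [0.5871 0.0202 0.3534]
expected in crop [271.4663 129.1719]
expected in crop [478.2361 189.5558]
shift total [-0.6692 -0.8485 -0.024 ] rows 10 each [-0.0669 -0.0848 -0.0024]
```

View pics/s6.png

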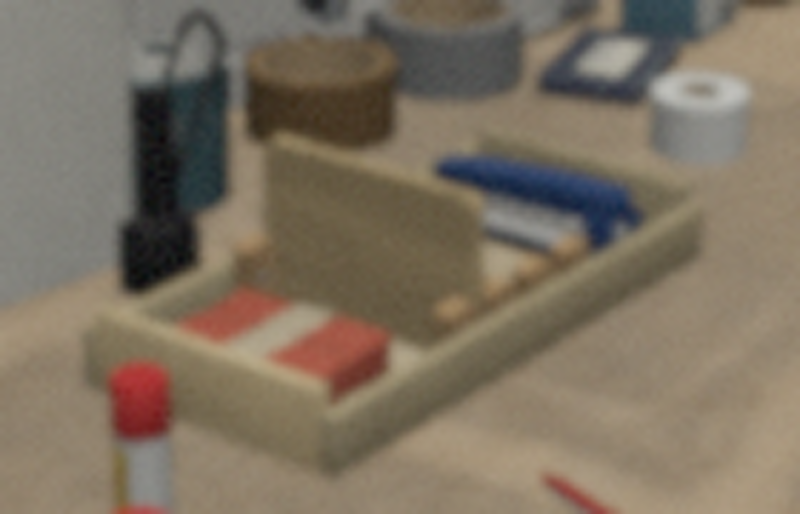

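The board stands in the carton-side grooves, its top edge running (272,135) to (478,195) where (271,129) to (478,190) is expected for a fully seated board. Next is the staple box.

>>> arm_command(
  deltas=[
    {"x":-0.067,"y":-0.085,"z":0,"rx":0,"ry":0,"rz":0,"fingers":1},
    {"x":-0.067,"y":-0.085,"z":0,"rx":0,"ry":0,"rz":0,"fingers":1},
    {"x":-0.067,"y":-0.085,"z":0,"rx":0,"ry":0,"rz":0,"fingers":1},
    {"x":-0.067,"y":-0.085,"z":0,"rx":0,"ry":0,"rz":0,"fingers":1},
    {"x":-0.067,"y":-0.085,"z":0,"rx":0,"ry":0,"rz":0,"fingers":1},
    {"x":-0.067,"y":-0.085,"z":0,"rx":0,"ry":0,"rz":0,"fingers":1},
    {"x":-0.067,"y":-0.085,"z":0,"rx":0,"ry":0,"rz":0,"fingers":1},
    {"x":-0.067,"y":-0.085,"z":0,"rx":0,"ry":0,"rz":0,"fingers":1},
    {"x":-0.067,"y":-0.085,"z":0,"rx":0,"ry":0,"rz":0,"fingers":1},
    {"x":-0.067,"y":-0.085,"z":0,"rx":0,"ry":0,"rz":0,"fingers":1},
    {"x":0,"y":0,"z":0,"rx":0,"ry":0,"rz":0,"fingers":1},
    {"x":0,"y":0,"z":0,"rx":0,"ry":0,"rz":0,"fingers":1},
  ],
)

```text
t: 9.15
ee_pos: [0.3982, 0.2864, 0.3513]
tcp_rot: [[0.999, -0.049, -0.001], [-0.049, -0.999, -0.001], [-0.001, 0.001, -1.0]]
wrist_force: [0.4, -0.1, 0.4]
width: 0.0856
grip_force: 0.0
```

Run:
```python
from h import *
ctrl.camera('wrist');c=snap('wrist')
cv2.imwrite('pics/w7.png',cv2.resize(c['pixels'][:,:,::-1],(800,600),interpolation=cv2.INTER_CUBIC))
st=ctrl.observe(); print(st['t'],st['ee_pos'],c['pose'][:3,3])
```

```text
9.25 [0.3999668  0.28443569 0.35130097] [0.46994137 0.28123059 0.32081841]
```

View pics/w7.png

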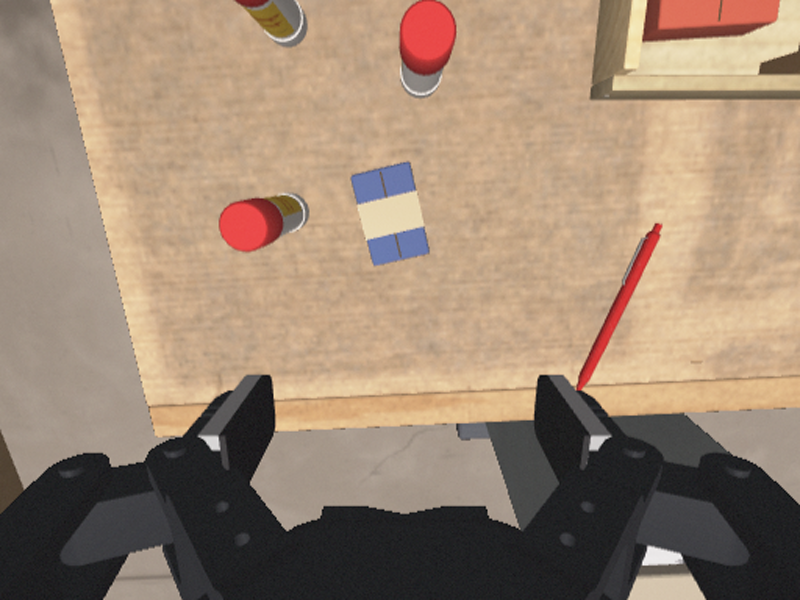

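The staple box corners are at (352,176), (410,163), (428,252) and (373,265). The glue sticks are at (423,40), at (250,224), and the meant one at the top left, foot about (288,30).

Run:
```python
from fit import *
W=load('wrist'); S=load('scene')
P=np.array([atz(W,u/1.5625-.18,v/1.5625-.18,.022) for u,v in((352,176),(410,163),(428,252),(373,265))])
c=P.mean(0); L=(P[0]+P[1]-P[2]-P[3])/2; X=(P[1]+P[2]-P[0]-P[3])/2
print(c,np.linalg.norm(L),np.linalg.norm(X),'yaw long',np.arctan2(L[1],L[0]),'yaw short',np.arctan2(X[1],X[0]))
# height: label-strip centre in scene vs wrist
hsv=cv2.cvtColor(S['pixels'],cv2.COLOR_RGB2HSV); m=cv2.inRange(hsv,np.array((105,60,40)),np.array((130,255,255))); m[:240]=0;m[285:]=0;m[:,:180]=0;m[:,235:]=0
ys,xs=np.nonzero(m); print('scene blue bbox',xs.min(),xs.max(),ys.min(),ys.max())
for z in(0,.022): print(proj(S,(*c[:2],z)))
pc=[proj(S,p) for p in P]; print(np.round(pc,1))
print('bbox pred top+bottom',np.min(pc+[proj(S,(*p[:2],0)) for p in P],0),np.max(pc+[proj(S,(*p[:2],0)) for p in P],0))
yaw=np.arctan2(L[1],L[0])
go((c[0],c[1],.26),yaw)
st=ctrl.observe();print(st['joint_pos'])
```

```text
[0.4448 0.2909 0.022 ] 0.05978344752502381 0.038709863886154536 yaw long 0.15968539000717247 yaw short -1.3994573613317722
scene blue bbox 193 220 252 268
[207.2528 263.5479]
[207.0631 255.6599]
[[192.  256.8]
 [200.1 249.1]
 [221.8 254.5]
 [214.6 262.7]]
bbox pred top+bottom [191.9601 249.0575] [221.9045 270.7267]
turn total [0.0015 0.0001 1.2965] rows 12 each [0.0001 0.     0.108 ]
shift total [ 0.0024 -0.1509  0.3043] rows 4 each [ 0.0006 -0.0377  0.0761]
[ 0.1309  0.1658 -0.9031  1.8395  0.1392  1.2036 -2.44  ]
```

>>> arm_command(
  deltas=[
    {"x":0,"y":0,"z":0,"rx":0,"ry":0,"rz":0.108,"fingers":1},
    {"x":0,"y":0,"z":0,"rx":0,"ry":0,"rz":0.108,"fingers":1},
    {"x":0,"y":0,"z":0,"rx":0,"ry":0,"rz":0.108,"fingers":1},
  ],
)

```text
t: 9.5
ee_pos: [0.4014, 0.2833, 0.346]
tcp_rot: [[0.974, -0.228, -0.006], [-0.228, -0.974, -0.013], [-0.003, 0.015, -1.0]]
wrist_force: [-0.9, -0.3, -1.0]
width: 0.0854
grip_force: 0.0
```

Run:
```python
from h import *
s=ctrl.observe();print(s['t'],s['joint_pos'],s['ee_pos'])
```

```text
9.5 [-0.13749202  0.13237763 -0.60837491  1.85112701  0.08708051  1.19686601
 -2.5756231 ] [0.40140395 0.28334074 0.34601364]
```

>>> arm_command(
  deltas=[
    {"x":0,"y":0,"z":0,"rx":0,"ry":0,"rz":-0.108,"fingers":1},
    {"x":0,"y":0,"z":0,"rx":0,"ry":0,"rz":-0.108,"fingers":1},
    {"x":0,"y":0,"z":0,"rx":0,"ry":0,"rz":-0.108,"fingers":1},
    {"x":0,"y":0,"z":0,"rx":0,"ry":0,"rz":-0.108,"fingers":1},
    {"x":0,"y":0,"z":0,"rx":0,"ry":0,"rz":-0.108,"fingers":1},
    {"x":0,"y":0,"z":0,"rx":0,"ry":0,"rz":-0.108,"fingers":1},
    {"x":0,"y":0,"z":0,"rx":0,"ry":0,"rz":-0.108,"fingers":1},
    {"x":0,"y":0,"z":0,"rx":0,"ry":0,"rz":-0.108,"fingers":1},
    {"x":0,"y":0,"z":0,"rx":0,"ry":0,"rz":-0.108,"fingers":1},
    {"x":0,"y":0,"z":0,"rx":0,"ry":0,"rz":-0.108,"fingers":1},
    {"x":0,"y":0,"z":0,"rx":0,"ry":0,"rz":-0.108,"fingers":1},
    {"x":0,"y":0,"z":0,"rx":0,"ry":0,"rz":-0.108,"fingers":1},
  ],
)

```text
t: 10.5
ee_pos: [0.4008, 0.2841, 0.3459]
tcp_rot: [[0.42, 0.907, -0.006], [0.907, -0.42, -0.014], [-0.016, 0.0, -1.0]]
wrist_force: [-0.2, 0.2, -0.8]
width: 0.0851
grip_force: 0.0
```

Run:
```python
from h import *
ctrl.camera('wrist')
s=ctrl.observe();print(s['t'],s['joint_pos'],s['ee_pos'])
go((.4448,.2909,.26),.1597)
```

```text
10.55 [-0.04132017  0.14667719 -0.71619839  1.84691689  0.10961239  1.20007387
 -1.2186045 ] [0.40077909 0.28418015 0.34589977]
turn total [-0.0042  0.0144 -0.5585] rows 6 each [-0.0007  0.0024 -0.0931]
shift total [-0.0012  0.1484  0.2863] rows 3 each [-0.0004  0.0495  0.0954]
```

>>> arm_command(
  deltas=[
    {"x":0,"y":0,"z":0,"rx":-0.0007,"ry":0.0024,"rz":-0.093,"fingers":1},
    {"x":0,"y":0,"z":0,"rx":-0.0007,"ry":0.0024,"rz":-0.093,"fingers":1},
    {"x":0,"y":0,"z":0,"rx":-0.0007,"ry":0.0024,"rz":-0.093,"fingers":1},
    {"x":0,"y":0,"z":0,"rx":-0.0007,"ry":0.0024,"rz":-0.093,"fingers":1},
    {"x":0,"y":0,"z":0,"rx":-0.0007,"ry":0.0024,"rz":-0.093,"fingers":1},
    {"x":0,"y":0,"z":0,"rx":-0.0007,"ry":0.0024,"rz":-0.093,"fingers":1},
    {"x":0,"y":0.05,"z":0.095,"rx":0,"ry":0,"rz":0,"fingers":1},
    {"x":0,"y":0.05,"z":0.095,"rx":0,"ry":0,"rz":0,"fingers":1},
    {"x":0,"y":0.048,"z":0.095,"rx":0,"ry":0,"rz":0,"fingers":1},
    {"x":0,"y":0,"z":0,"rx":0,"ry":0,"rz":0,"fingers":1},
    {"x":0,"y":0,"z":0,"rx":0,"ry":0,"rz":0,"fingers":1},
    {"x":0,"y":0,"z":0,"rx":0,"ry":0,"rz":0,"fingers":1},
  ],
)

```text
t: 11.55
ee_pos: [0.4439, 0.292, 0.2617]
tcp_rot: [[-0.145, 0.989, 0.001], [0.989, 0.145, 0.001], [0.001, 0.001, -1.0]]
wrist_force: [0.3, -0.2, -0.1]
width: 0.0854
grip_force: 0.0
```

Run:
```python
from h import *
ctrl.camera('wrist');c=snap('wrist')
s=ctrl.observe();print(s['t'],s['joint_pos'],s['ee_pos'],s['tcp_rot'])
hsv=cv2.cvtColor(c['pixels'],cv2.COLOR_RGB2HSV); m=cv2.inRange(hsv,np.array((105,70,60)),np.array((130,255,255)))
n,l,stt,ce=cv2.connectedComponentsWithStats(m)
for i in range(1,n):
    if stt[i,4]>100: print(stt[i],ce[i],atz(c,*ce[i],.022))
R=s['tcp_rot']; 
for k in((.4448,.2909,.022),): print('in tool',R.T@(np.array(k)-s['ee_pos']),proj(c,k))
go((.4448,.2909,.1665),.1597)
```

```text
11.65 [-0.04613066  0.34383239 -0.71943915  1.84141001  0.26028749  1.04891248
 -0.71994703] [0.44376181 0.2924119  0.26255538] [[-1.46635863e-01  9.89186220e-01  2.92339176e-03]
 [ 9.89190159e-01  1.46632572e-01  1.31106840e-03]
 [ 8.68226342e-04  3.08404000e-03 -9.99994867e-01]]
[ 274  176   24   53 1055] [285.16303318 203.61421801] [0.46549396 0.29659644 0.022     ]
[ 218  178   26   52 1063] [230.61900282 205.37158984] [0.42339061 0.28895815 0.022     ]
in tool [-1.85664889e-03  6.33851008e-05  2.40555203e-01] [257.98018141 206.80003518]
turn total [ 0.003  -0.0008 -0.012 ] rows 1 each [ 0.003  -0.0008 -0.012 ]
shift total [-0.0055  0.0026  0.3202] rows 3 each [-0.0018  0.0009  0.1067]
```

>>> arm_command(
  deltas=[
    {"x":0,"y":0.002,"z":0,"rx":0.003,"ry":0,"rz":-0.004,"fingers":1},
    {"x":0,"y":0,"z":0.08,"rx":0,"ry":0,"rz":0,"fingers":1},
    {"x":0,"y":0,"z":0.08,"rx":0,"ry":0,"rz":0,"fingers":1},
    {"x":0,"y":0,"z":0.08,"rx":0,"ry":0,"rz":0,"fingers":1},
    {"x":0,"y":0,"z":0.05,"rx":0,"ry":0,"rz":0,"fingers":1},
    {"x":0,"y":0,"z":0.02,"rx":0,"ry":0,"rz":0,"fingers":1},
    {"x":0,"y":0,"z":0,"rx":0,"ry":0,"rz":0,"fingers":1},
    {"x":0,"y":0,"z":0,"rx":0,"ry":0,"rz":0,"fingers":1},
  ],
  squeeze=25,
)

```text
t: 12.32
ee_pos: [0.4444, 0.2927, 0.1691]
tcp_rot: [[-0.152, 0.988, -0.001], [0.988, 0.152, 0.001], [0.001, -0.001, -1.0]]
wrist_force: [1.0, -0.2, 0.2]
width: 0.0855
grip_force: 0.0
```

>>> arm_command(
  deltas=[
    {"x":0,"y":0,"z":0,"rx":0,"ry":0,"rz":0,"fingers":0.7},
    {"x":0,"y":0,"z":0,"rx":0,"ry":0,"rz":0,"fingers":0.6},
    {"x":0,"y":0,"z":0,"rx":0,"ry":0,"rz":0,"fingers":0.6},
    {"x":0,"y":0,"z":0,"rx":0,"ry":0,"rz":0,"fingers":0.6},
    {"x":0,"y":0,"z":0,"rx":0,"ry":0,"rz":0,"fingers":0.6},
  ],
  squeeze=25,
)

```text
t: 12.73
ee_pos: [0.4446, 0.2927, 0.1694]
tcp_rot: [[-0.151, 0.988, -0.0], [0.988, 0.151, 0.001], [0.001, -0.0, -1.0]]
wrist_force: [-0.9, -1.1, 6.3]
width: 0.0614
grip_force: 26.1
```

>>> arm_command(
  deltas=[
    {"x":0,"y":0,"z":-0.03,"rx":0,"ry":0,"rz":0,"fingers":0.6},
    {"x":0,"y":0,"z":-0.08,"rx":0,"ry":0,"rz":0,"fingers":0.6},
    {"x":0,"y":0,"z":-0.1,"rx":0,"ry":0,"rz":0,"fingers":0.6},
    {"x":0,"y":0,"z":-0.1,"rx":0,"ry":0,"rz":0,"fingers":0.6},
    {"x":0,"y":0,"z":-0.1,"rx":0,"ry":0,"rz":0,"fingers":0.6},
    {"x":0,"y":0,"z":-0.08,"rx":0,"ry":0,"rz":0,"fingers":0.6},
    {"x":0,"y":0,"z":0,"rx":0,"ry":0,"rz":0.098,"fingers":0.6},
    {"x":0,"y":0,"z":0,"rx":0,"ry":0,"rz":0.098,"fingers":0.6},
    {"x":0,"y":0,"z":0,"rx":0,"ry":0,"rz":0,"fingers":0.6},
    {"x":0,"y":0,"z":0,"rx":0,"ry":0,"rz":0,"fingers":0.6},
  ],
)

```text
t: 13.57
ee_pos: [0.4442, 0.2923, 0.3156]
tcp_rot: [[0.05, 0.999, -0.002], [0.999, -0.05, 0.0], [-0.0, -0.002, -1.0]]
wrist_force: [-0.3, 0.0, -0.7]
width: 0.0613
grip_force: 28.6
```

Run:
```python
from fit import *
A=load('wA'); q=np.load('tray.npy'); q[1]-=.0003
inv=lambda p:(np.array([[np.cos(q[2]),np.sin(q[2])],[-np.sin(q[2]),np.cos(q[2])]])@(np.array(p)[:2]-q[:2]))
for u,v,z in((514,246,.006),(514,246,.02),(533,67,.006),(533,67,.02),(570,54,.054),(552,56,.054),(538,246,.054),(562,246,.054)): print(u,v,z,inv(atz(A,u/1.5625-.18,v/1.5625-.18,z)))
for u,v in((190,76),(285,74),(298,210),(206,212)): print('carton',inv(atz(A,u/1.5625-.18,v/1.5625-.18,.034)))
s=ctrl.observe(); print(s['t'],s['width'],s['grip_force'],s['joint_pos'])
t=w(q,(0,-.072,0)); print(t); go((t[0],t[1],.32),q[2])
```

```text
514 246 0.006 [-0.0669 -0.0995]
514 246 0.02 [-0.065  -0.0959]
533 67 0.006 [ 0.0687 -0.0974]
533 67 0.02 [ 0.0655 -0.0938]
570 54 0.054 [ 0.0666 -0.1083]
552 56 0.054 [ 0.0648 -0.0968]
538 246 0.054 [-0.0593 -0.1046]
562 246 0.054 [-0.0584 -0.1221]
carton [0.0438 0.1489]
carton [0.0486 0.0824]
carton [-0.0444  0.0746]
carton [-0.0496  0.1443]
13.5667 0.06129037767136344 28.574942350387573 [-0.0413  0.2761 -0.7146  1.7884  0.1956  1.1509 -0.8674]
[ 0.5811 -0.0879  0.    ]
turn total [-0.0016  0.0001  0.0035] rows 1 each [-0.0016  0.0001  0.0035]
shift total [-1.2415  0.5233 -0.0147] rows 13 each [-0.0955  0.0403 -0.0011]
```

>>> arm_command(
  deltas=[
    {"x":-0.1,"y":0.042,"z":0,"rx":0,"ry":0,"rz":0.0035,"fingers":0.6},
    {"x":-0.1,"y":0.042,"z":0,"rx":0,"ry":0,"rz":0,"fingers":0.6},
    {"x":-0.1,"y":0.042,"z":0,"rx":0,"ry":0,"rz":0,"fingers":0.6},
    {"x":-0.1,"y":0.042,"z":0,"rx":0,"ry":0,"rz":0,"fingers":0.6},
    {"x":-0.1,"y":0.042,"z":0,"rx":0,"ry":0,"rz":0,"fingers":0.6},
    {"x":-0.1,"y":0.042,"z":0,"rx":0,"ry":0,"rz":0,"fingers":0.6},
    {"x":-0.1,"y":0.042,"z":0,"rx":0,"ry":0,"rz":0,"fingers":0.6},
    {"x":-0.1,"y":0.042,"z":0,"rx":0,"ry":0,"rz":0,"fingers":0.6},
    {"x":-0.1,"y":0.042,"z":0,"rx":0,"ry":0,"rz":0,"fingers":0.6},
    {"x":-0.1,"y":0.042,"z":0,"rx":0,"ry":0,"rz":0,"fingers":0.6},
    {"x":-0.1,"y":0.042,"z":0,"rx":0,"ry":0,"rz":0,"fingers":0.6},
    {"x":-0.1,"y":0.042,"z":0,"rx":0,"ry":0,"rz":0,"fingers":0.6},
  ],
)

```text
t: 14.57
ee_pos: [0.5753, -0.0771, 0.3147]
tcp_rot: [[0.053, 0.999, -0.003], [0.999, -0.053, 0.0], [0.0, -0.003, -1.0]]
wrist_force: [1.1, 0.1, -1.6]
width: 0.0613
grip_force: 28.6
```

>>> arm_command(
  deltas=[
    {"x":-0.038,"y":0.019,"z":0,"rx":0,"ry":0,"rz":0,"fingers":0.6},
    {"x":0,"y":0,"z":0,"rx":0,"ry":0,"rz":0,"fingers":0.6},
    {"x":0,"y":0,"z":0,"rx":0,"ry":0,"rz":0,"fingers":0.6},
    {"x":0,"y":0,"z":0,"rx":0,"ry":0,"rz":0,"fingers":0.6},
    {"x":0,"y":0,"z":0,"rx":0,"ry":0,"rz":0,"fingers":0.6},
  ],
)

```text
t: 14.98
ee_pos: [0.5799, -0.0857, 0.3147]
tcp_rot: [[0.053, 0.999, -0.002], [0.999, -0.053, 0.001], [0.001, -0.002, -1.0]]
wrist_force: [0.8, -0.1, -1.0]
width: 0.0614
grip_force: 28.6
```

Run:
```python
from fit import *
q=np.load('tray.npy'); c=snap('wrist')
s=ctrl.observe(); print(s['t'],s['width'],s['ee_pos'],s['joint_pos'],s['tcp_rot'])
t=w(q,(0,-.071,0)); print(t); go((t[0],t[1],.177),q[2])
```

```text
15.0333 0.0615021102248089 [ 0.58   -0.0858  0.3148] [ 0.4554  0.3538 -0.4703  1.658   0.1706  1.1731 -0.1103] [[ 0.0538  0.9985 -0.0023]
 [ 0.9986 -0.0538  0.0005]
 [ 0.0004 -0.0023 -1.    ]]
[ 0.5812 -0.0866  0.    ]
turn total [-0.0022 -0.0004 -0.0004] rows 1 each [-0.0022 -0.0004 -0.0004]
shift total [-0.0026  0.0042  0.4594] rows 5 each [-0.0005  0.0008  0.0919]
```

>>> arm_command(
  deltas=[
    {"x":-0.0026,"y":0.004,"z":0,"rx":-0.002,"ry":0,"rz":0,"fingers":0.6},
    {"x":0,"y":0,"z":0.085,"rx":0,"ry":0,"rz":0,"fingers":0.6},
    {"x":0,"y":0,"z":0.085,"rx":0,"ry":0,"rz":0,"fingers":0.6},
    {"x":0,"y":0,"z":0.085,"rx":0,"ry":0,"rz":0,"fingers":0.6},
    {"x":0,"y":0,"z":0.085,"rx":0,"ry":0,"rz":0,"fingers":0.6},
    {"x":0,"y":0,"z":0.06,"rx":0,"ry":0,"rz":0,"fingers":0.6},
    {"x":0,"y":0,"z":0.035,"rx":0,"ry":0,"rz":0,"fingers":0.6},
    {"x":0,"y":0,"z":0.015,"rx":0,"ry":0,"rz":0,"fingers":0.6},
    {"x":0,"y":0,"z":0,"rx":0,"ry":0,"rz":0,"fingers":0.6},
    {"x":0,"y":0,"z":0,"rx":0,"ry":0,"rz":0,"fingers":0.6},
    {"x":0,"y":0,"z":0,"rx":0,"ry":0,"rz":0,"fingers":0.6},
  ],
)

```text
t: 15.95
ee_pos: [0.5819, -0.0882, 0.1811]
tcp_rot: [[0.057, 0.998, 0.002], [0.998, -0.057, -0.0], [-0.0, 0.002, -1.0]]
wrist_force: [0.2, -0.2, -1.7]
width: 0.0618
grip_force: 28.6
```

>>> arm_command(
  deltas=[
    {"x":0.005,"y":0,"z":0.01,"rx":0,"ry":0,"rz":0,"fingers":0.6},
    {"x":0,"y":0,"z":0.007,"rx":0,"ry":0,"rz":0,"fingers":0.6},
    {"x":0,"y":0,"z":0,"rx":0,"ry":0,"rz":0,"fingers":0.6},
    {"x":0,"y":0,"z":0,"rx":0,"ry":0,"rz":0,"fingers":0.6},
    {"x":0,"y":0,"z":0,"rx":0,"ry":0,"rz":0,"fingers":0.6},
  ],
)

```text
t: 16.37
ee_pos: [0.5818, -0.0865, 0.1754]
tcp_rot: [[0.057, 0.998, 0.001], [0.998, -0.057, -0.0], [-0.0, 0.001, -1.0]]
wrist_force: [0.7, 0.1, 6.0]
width: 0.0617
grip_force: 28.9
```

>>> arm_command(
  deltas=[
    {"x":0,"y":0,"z":0,"rx":0,"ry":0,"rz":0,"fingers":0.85},
    {"x":0,"y":0,"z":0,"rx":0,"ry":0,"rz":0,"fingers":0.85},
    {"x":0,"y":0,"z":0,"rx":0,"ry":0,"rz":0,"fingers":0.85},
    {"x":0,"y":0,"z":-0.04,"rx":0,"ry":0,"rz":0,"fingers":0.85},
    {"x":0,"y":0,"z":-0.1,"rx":0,"ry":0,"rz":0,"fingers":0.85},
    {"x":0,"y":0,"z":-0.1,"rx":0,"ry":0,"rz":0,"fingers":0.85},
    {"x":0,"y":0,"z":-0.1,"rx":0,"ry":0,"rz":0,"fingers":0.85},
    {"x":0,"y":0,"z":-0.1,"rx":0,"ry":0,"rz":0,"fingers":1},
    {"x":0,"y":0,"z":-0.1,"rx":0,"ry":0,"rz":0,"fingers":1},
    {"x":0,"y":0,"z":-0.1,"rx":0,"ry":0,"rz":0,"fingers":1},
    {"x":0,"y":0,"z":0,"rx":0,"ry":0,"rz":0,"fingers":1},
  ],
)

```text
t: 17.28
ee_pos: [0.5824, -0.0863, 0.374]
tcp_rot: [[0.057, 0.998, 0.009], [0.998, -0.057, -0.002], [-0.001, 0.009, -1.0]]
wrist_force: [2.2, 0.2, 0.5]
width: 0.0853
grip_force: 0.0
```

Run:
```python
from h import *
snap('wrist'); s=ctrl.observe(); print(s['t'],s['ee_pos'],s['width'])
# view the glue stick: camera sits 70 mm along tool x (+world y); stand short of it
go((.566,.27,.37))
```

```text
17.3333 [ 0.58199299 -0.08642999  0.37093291] 0.08520370400556905
shift total [ 1.1832 -0.1205  0.0014] rows 11 each [ 1.076e-01 -1.100e-02  1.000e-04]
```

>>> arm_command(
  deltas=[
    {"x":0.107,"y":-0.011,"z":0,"rx":0,"ry":0,"rz":0,"fingers":1},
    {"x":0.107,"y":-0.011,"z":0,"rx":0,"ry":0,"rz":0,"fingers":1},
    {"x":0.107,"y":-0.011,"z":0,"rx":0,"ry":0,"rz":0,"fingers":1},
    {"x":0.107,"y":-0.011,"z":0,"rx":0,"ry":0,"rz":0,"fingers":1},
    {"x":0.107,"y":-0.011,"z":0,"rx":0,"ry":0,"rz":0,"fingers":1},
    {"x":0.107,"y":-0.011,"z":0,"rx":0,"ry":0,"rz":0,"fingers":1},
    {"x":0.107,"y":-0.011,"z":0,"rx":0,"ry":0,"rz":0,"fingers":1},
    {"x":0.107,"y":-0.011,"z":0,"rx":0,"ry":0,"rz":0,"fingers":1},
    {"x":0.107,"y":-0.011,"z":0,"rx":0,"ry":0,"rz":0,"fingers":1},
    {"x":0.107,"y":-0.011,"z":0,"rx":0,"ry":0,"rz":0,"fingers":1},
    {"x":0.107,"y":-0.011,"z":0,"rx":0,"ry":0,"rz":0,"fingers":1},
    {"x":0,"y":0,"z":0,"rx":0,"ry":0,"rz":0,"fingers":1},
  ],
)

```text
t: 18.33
ee_pos: [0.5623, 0.2749, 0.3661]
tcp_rot: [[0.048, 0.999, -0.003], [0.999, -0.048, 0.003], [0.003, -0.003, -1.0]]
wrist_force: [-0.4, 1.1, 0.0]
width: 0.0858
grip_force: 0.0
```

Run:
```python
from m import *
ctrl.camera('wrist'); ctrl.camera('wrist'); c=snap('wrist')
s=ctrl.observe(); print(s['t'],s['ee_pos'],s['tcp_rot'][:,0],s['joint_pos'])
b,_=blobs(c,(0,150,90),(8,255,255),(0,0,512,384),150)
for x in b: print(x, atz(c,*x[0],.097), atz(c,*x[0],.084))
p=proj(c,(.5658,.3534,.097)); print('expected',p)
x=min(b,key=lambda k:np.linalg.norm(k[0]-p)); u,v=x[0]
print('tri',tri((T,122,163.9),(S,149.1,229.5),(c,u,v)))
x0,y0=max(0,int(u)-75),max(0,int(v)-56); im=c['pixels'][y0:y0+112,x0:x0+150,::-1]
cv2.imwrite('pics/w8.png',cv2.resize(im,None,fx=5,fy=5,interpolation=cv2.INTER_CUBIC)); print(x0,y0)
```

```text
18.4833 [0.565  0.2679 0.3659] [ 0.056   0.9984 -0.0009] [-0.0406  0.4257 -0.6258  1.4856  0.2527  1.3134 -0.7447]
(array([114.3,  89.8]), array([  93,   73,   45,   34, 1193], dtype=int32)) [0.4547 0.3623 0.097 ] [0.4485 0.3635 0.084 ]
(array([255.3,  96.6]), array([240,  81,  31,  33, 801], dtype=int32)) [0.5664 0.3512 0.097 ] [0.5663 0.3519 0.084 ]
(array([223.1, 195.2]), array([208, 179,  31,  33, 777], dtype=int32)) [0.5334 0.2705 0.097 ] [0.5315 0.2667 0.084 ]
(array([ 86.7, 276.3]), array([ 63, 270,  48,  15, 252], dtype=int32)) [0.3952 0.1964 0.097 ] [0.3857 0.1886 0.084 ]
(array([262.7, 306.4]), array([ 248,  285,   30,   43, 1025], dtype=int32)) [0.5626 0.1532 0.097 ] [0.5623 0.1431 0.084 ]
(array([310.4, 304.8]), array([ 296,  285,   28,   45, 1069], dtype=int32)) [0.61   0.1526 0.097 ] [0.6123 0.1424 0.084 ]
expected [254.4295  93.7729]
tri [0.5661 0.3528 0.083 ]
180 40
```

View pics/w8.png

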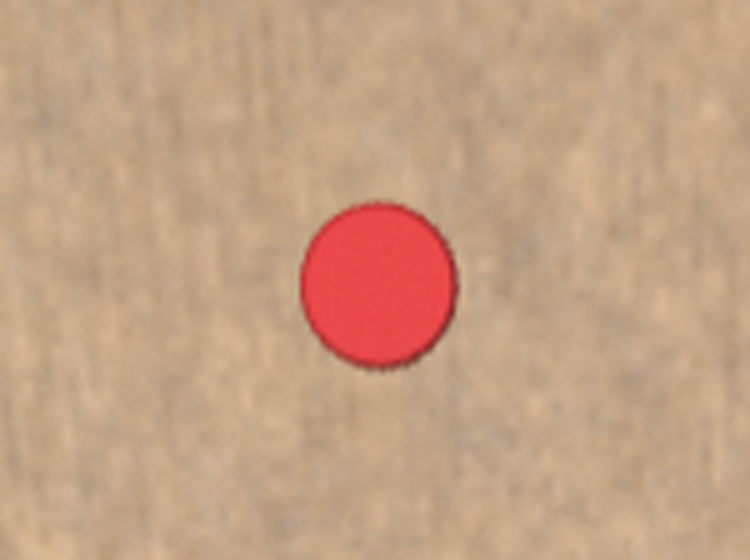

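The crop shows the lone red cap of the meant stick at full-image pixel (255,97). It measures (0.566, 0.352), 0.667 m from the base, so it is the farthest stick (the others are at 0.595 m and 0.58 m).

Run:
```python
from h import *
go((.5663,.3517,.366)); go((.5663,.3517,.224))
```

```text
shift total [ 0.2792 -0.0112 -0.0006] rows 3 each [ 0.0931 -0.0037 -0.0002]
shift total [ 0.2796 -0.0106  0.4727] rows 5 each [ 0.0559 -0.0021  0.0945]
```

>>> arm_command(
  deltas=[
    {"x":0.093,"y":-0.004,"z":0,"rx":0,"ry":0,"rz":0,"fingers":1},
    {"x":0.093,"y":-0.004,"z":0,"rx":0,"ry":0,"rz":0,"fingers":1},
    {"x":0.093,"y":-0.004,"z":0,"rx":0,"ry":0,"rz":0,"fingers":1},
    {"x":0,"y":0,"z":0,"rx":0,"ry":0,"rz":0,"fingers":1},
    {"x":0,"y":0,"z":0.1,"rx":0,"ry":0,"rz":0,"fingers":1},
    {"x":0,"y":0,"z":0.1,"rx":0,"ry":0,"rz":0,"fingers":1},
    {"x":0,"y":0,"z":0,"rx":0,"ry":0,"rz":0,"fingers":1},
    {"x":0,"y":0,"z":0,"rx":0,"ry":0,"rz":0,"fingers":1},
    {"x":0,"y":0,"z":0,"rx":0,"ry":0,"rz":0,"fingers":1},
  ],
)

```text
t: 19.23
ee_pos: [0.567, 0.351, 0.3082]
tcp_rot: [[0.058, 0.998, 0.001], [0.998, -0.058, 0.0], [0.001, 0.001, -1.0]]
wrist_force: [0.7, -0.0, 0.9]
width: 0.0858
grip_force: 0.0
```

Run:
```python
from m import *
c=snap('wrist')
s=ctrl.observe(); print(s['t'],s['ee_pos'],s['tcp_rot'][:,0],s['joint_pos'][-1])
b,_=blobs(c,(0,150,90),(8,255,255),(180,100,340,384),150)
for x in b: print(x, atz(c,*x[0],.097))
print(proj(c,(*s['ee_pos'][:2],.097)))
```

```text
19.2833 [0.567  0.3514 0.3088] [0.0577 0.9983 0.0013] -0.8918681463404269
(array([256.2, 212.9]), array([ 238,  191,   37,   44, 1298], dtype=int32)) [0.5665 0.3551 0.097 ]
(array([219.9, 308. ]), array([ 202,  289,   35,   41, 1020], dtype=int32)) [0.5346 0.2805 0.097 ]
[257.182  217.9723]
```

>>> arm_command(
  deltas=[
    {"x":0.005,"y":0,"z":0.08,"rx":0,"ry":0,"rz":0,"fingers":1},
    {"x":0,"y":0,"z":0.09,"rx":0,"ry":0,"rz":0,"fingers":1},
    {"x":0,"y":0,"z":0.08,"rx":0,"ry":0,"rz":0,"fingers":1},
    {"x":0,"y":0,"z":0.03,"rx":0,"ry":0,"rz":0,"fingers":1},
    {"x":0,"y":0,"z":0,"rx":0,"ry":0,"rz":0,"fingers":0.6},
    {"x":0,"y":0,"z":0,"rx":0,"ry":0,"rz":0,"fingers":0.2},
    {"x":0,"y":0,"z":0,"rx":0,"ry":0,"rz":0,"fingers":0.2},
    {"x":0,"y":0,"z":0,"rx":0,"ry":0,"rz":0,"fingers":0.2},
    {"x":0,"y":0,"z":0,"rx":0,"ry":0,"rz":0,"fingers":0.2},
    {"x":0,"y":0,"z":0,"rx":0,"ry":0,"rz":0,"fingers":0.2},
    {"x":0,"y":0,"z":0,"rx":0,"ry":0,"rz":0,"fingers":0.2},
  ],
  squeeze=30,
)

```text
t: 20.2
ee_pos: [0.5668, 0.3535, 0.2241]
tcp_rot: [[0.057, 0.998, 0.002], [0.998, -0.057, 0.001], [0.001, 0.002, -1.0]]
wrist_force: [-0.8, -0.7, 6.6]
width: 0.0256
grip_force: 32.2
```

>>> arm_command(
  deltas=[
    {"x":0,"y":0,"z":-0.03,"rx":0,"ry":0,"rz":0,"fingers":0.2},
    {"x":0,"y":0,"z":-0.08,"rx":0,"ry":0,"rz":0,"fingers":0.2},
    {"x":0,"y":0,"z":-0.1,"rx":0,"ry":0,"rz":0,"fingers":0.2},
    {"x":0,"y":0,"z":-0.1,"rx":0,"ry":0,"rz":0,"fingers":0.2},
    {"x":0,"y":0,"z":-0.09,"rx":0,"ry":0,"rz":0,"fingers":0.2},
    {"x":0,"y":0,"z":-0.05,"rx":0,"ry":0,"rz":0,"fingers":0.2},
    {"x":0,"y":0,"z":0,"rx":0,"ry":0,"rz":0,"fingers":0.2},
    {"x":0,"y":0,"z":0,"rx":0,"ry":0,"rz":0,"fingers":0.2},
  ],
)

```text
t: 20.87
ee_pos: [0.5664, 0.3533, 0.3588]
tcp_rot: [[0.057, 0.998, 0.001], [0.998, -0.057, 0.001], [0.001, 0.001, -1.0]]
wrist_force: [-0.5, 0.5, -1.2]
width: 0.0256
grip_force: 31.6
```

Run:
```python
from fit import *
q=np.load('tray.npy');s=ctrl.observe(); print(s['t'],s['ee_pos'],s['width'])
t=w(q,(0,-.010,0)); go((t[0],t[1],s['ee_pos'][2]),q[2])
```

```text
20.8667 [0.5664 0.3533 0.3588] 0.025633129226785664
turn total [ 0.0014 -0.0008 -0.0032] rows 1 each [ 0.0014 -0.0008 -0.0032]
shift total [-1.2583  0.1275  0.    ] rows 12 each [-0.1049  0.0106  0.    ]
```

>>> arm_command(
  deltas=[
    {"x":-0.105,"y":0.0106,"z":0,"rx":0,"ry":0,"rz":-0.003,"fingers":0.2},
    {"x":-0.105,"y":0.0106,"z":0,"rx":0,"ry":0,"rz":0,"fingers":0.2},
    {"x":-0.105,"y":0.0106,"z":0,"rx":0,"ry":0,"rz":0,"fingers":0.2},
    {"x":-0.105,"y":0.0106,"z":0,"rx":0,"ry":0,"rz":0,"fingers":0.2},
    {"x":-0.105,"y":0.0106,"z":0,"rx":0,"ry":0,"rz":0,"fingers":0.2},
    {"x":-0.105,"y":0.0106,"z":0,"rx":0,"ry":0,"rz":0,"fingers":0.2},
    {"x":-0.105,"y":0.0106,"z":0,"rx":0,"ry":0,"rz":0,"fingers":0.2},
    {"x":-0.105,"y":0.0106,"z":0,"rx":0,"ry":0,"rz":0,"fingers":0.2},
    {"x":-0.105,"y":0.0106,"z":0,"rx":0,"ry":0,"rz":0,"fingers":0.2},
    {"x":-0.105,"y":0.0106,"z":0,"rx":0,"ry":0,"rz":0,"fingers":0.2},
    {"x":-0.105,"y":0.0106,"z":0,"rx":0,"ry":0,"rz":0,"fingers":0.2},
    {"x":-0.103,"y":0.0106,"z":0,"rx":0,"ry":0,"rz":0,"fingers":0.2},
  ],
)

```text
t: 21.87
ee_pos: [0.5836, -0.0276, 0.3563]
tcp_rot: [[0.054, 0.999, -0.002], [0.999, -0.054, -0.0], [-0.0, -0.002, -1.0]]
wrist_force: [0.8, -0.2, -0.8]
width: 0.0255
grip_force: 31.6
```

>>> arm_command(
  deltas=[
    {"x":0,"y":0,"z":0,"rx":0,"ry":0,"rz":0,"fingers":0.2},
    {"x":0,"y":0,"z":0,"rx":0,"ry":0,"rz":0,"fingers":0.2},
    {"x":0,"y":0,"z":0,"rx":0,"ry":0,"rz":0,"fingers":0.2},
    {"x":0,"y":0,"z":0,"rx":0,"ry":0,"rz":0,"fingers":0.2},
  ],
)

```text
t: 22.2
ee_pos: [0.584, -0.0243, 0.357]
tcp_rot: [[0.052, 0.999, -0.001], [0.999, -0.052, 0.001], [0.001, -0.001, -1.0]]
wrist_force: [-0.2, 0.1, -0.2]
width: 0.0257
grip_force: 31.6
```

Run:
```python
from fit import *
c=snap('wrist'); cv2.imwrite('pics/w9.png',cv2.resize(c['pixels'][:,:,::-1],(800,600),interpolation=cv2.INTER_CUBIC))
q=np.load('tray.npy');s=ctrl.observe(); print(s['t'],s['ee_pos'],s['width'],s['tcp_rot'])
t=w(q,(0,-.010,0)); go((t[0],t[1],.233),q[2])
```

```text
22.25 [ 0.5841 -0.0242  0.3572] 0.02558077465477731 [[ 0.0513  0.9987 -0.0008]
 [ 0.9987 -0.0513  0.0005]
 [ 0.0004 -0.0008 -1.    ]]
turn total [-0.0008 -0.0004  0.002 ] rows 1 each [-0.0008 -0.0004  0.002 ]
shift total [-0.005   0.0015  0.4141] rows 4 each [-0.0012  0.0004  0.1035]
```

View pics/w9.png

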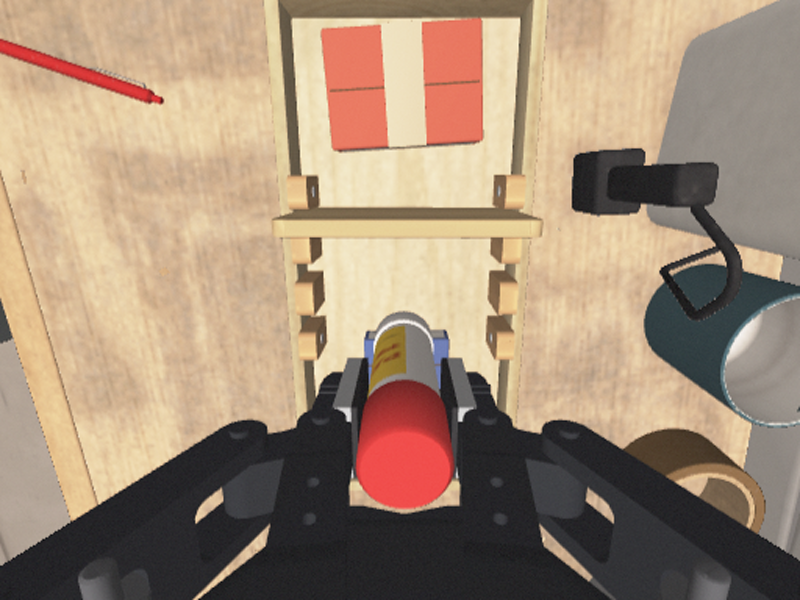

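The stick is held upright, with cap at (404,445) and foot at (402,330), over the free space between the board (y about 222) and the blue staple box. I'll lower it.

>>> arm_command(
  deltas=[
    {"x":-0.005,"y":0.0015,"z":0.05,"rx":0,"ry":0,"rz":0.002,"fingers":0.2},
    {"x":0,"y":0,"z":0.09,"rx":0,"ry":0,"rz":0,"fingers":0.2},
    {"x":0,"y":0,"z":0.09,"rx":0,"ry":0,"rz":0,"fingers":0.2},
    {"x":0,"y":0,"z":0.09,"rx":0,"ry":0,"rz":0,"fingers":0.2},
    {"x":0,"y":0,"z":0.05,"rx":0,"ry":0,"rz":0,"fingers":0.2},
    {"x":0,"y":0,"z":0.03,"rx":0,"ry":0,"rz":0,"fingers":0.2},
    {"x":0,"y":0,"z":0.01,"rx":0,"ry":0,"rz":0,"fingers":0.2},
    {"x":0,"y":0,"z":0,"rx":0,"ry":0,"rz":0,"fingers":0.2},
    {"x":0,"y":0,"z":0,"rx":0,"ry":0,"rz":0,"fingers":0.2},
    {"x":0,"y":0,"z":0,"rx":0,"ry":0,"rz":0,"fingers":0.2},
  ],
)

```text
t: 23.08
ee_pos: [0.5851, -0.027, 0.2359]
tcp_rot: [[0.055, 0.998, 0.002], [0.998, -0.055, -0.0], [-0.0, 0.002, -1.0]]
wrist_force: [-0.5, 0.5, -1.0]
width: 0.0256
grip_force: 31.6
```

>>> arm_command(
  deltas=[
    {"x":0,"y":0,"z":0.01,"rx":0,"ry":0,"rz":0,"fingers":0.2},
    {"x":0,"y":0,"z":0.006,"rx":0,"ry":0,"rz":0,"fingers":0.2},
    {"x":0,"y":0,"z":0.003,"rx":0,"ry":0,"rz":0,"fingers":0.2},
    {"x":0,"y":0,"z":0,"rx":0,"ry":0,"rz":0,"fingers":0.2},
    {"x":0,"y":0,"z":0,"rx":0,"ry":0,"rz":0,"fingers":0.2},
    {"x":0,"y":0,"z":0,"rx":0,"ry":0,"rz":0,"fingers":0.2},
  ],
)

```text
t: 23.58
ee_pos: [0.5848, -0.0272, 0.23]
tcp_rot: [[0.056, 0.998, 0.001], [0.998, -0.056, -0.0], [-0.0, 0.001, -1.0]]
wrist_force: [-4.2, -0.7, 9.3]
width: 0.0254
grip_force: 32.6
```

>>> arm_command(
  deltas=[
    {"x":0,"y":0,"z":-0.002,"rx":0,"ry":0,"rz":0,"fingers":0.35},
    {"x":0,"y":0,"z":0,"rx":0,"ry":0,"rz":0,"fingers":0.55},
    {"x":0,"y":0,"z":0,"rx":0,"ry":0,"rz":0,"fingers":0.55},
    {"x":0,"y":0,"z":0,"rx":0,"ry":0,"rz":0,"fingers":0.55},
    {"x":0,"y":0,"z":-0.03,"rx":0,"ry":0,"rz":0,"fingers":0.55},
    {"x":0,"y":0,"z":-0.1,"rx":0,"ry":0,"rz":0,"fingers":0.55},
    {"x":0,"y":0,"z":-0.1,"rx":0,"ry":0,"rz":0,"fingers":0.55},
    {"x":0,"y":0,"z":-0.1,"rx":0,"ry":0,"rz":0,"fingers":0.55},
    {"x":0,"y":0,"z":-0.1,"rx":0,"ry":0,"rz":0,"fingers":1},
    {"x":0,"y":0,"z":0,"rx":0,"ry":0,"rz":0,"fingers":1},
  ],
)

```text
t: 24.42
ee_pos: [0.5858, -0.0267, 0.3656]
tcp_rot: [[0.056, 0.998, 0.009], [0.998, -0.056, -0.001], [-0.0, 0.009, -1.0]]
wrist_force: [0.3, 0.8, -0.0]
width: 0.0695
grip_force: 0.0
```

Run:
```python
from m import *
T=snap('top');S=snap('scene'); s=ctrl.observe(); print(s['t'],s['ee_pos'])
# label roll: white blob in original pictures (both views), rim circle on top
for n,c,roi in(('top',T,(320,145,360,178)),('scene',S,(268,155,298,182))):
    hsv=cv2.cvtColor(c['pixels'],cv2.COLOR_RGB2HSV); m=cv2.inRange(hsv,np.array((0,0,150)),np.array((180,45,255)))
    k=np.zeros_like(m);k[roi[1]:roi[3],roi[0]:roi[2]]=1;m*=k; ys,xs=np.nonzero(m); print(n,xs.min(),xs.max(),ys.min(),ys.max(),xs.mean(),ys.mean())
for z in(.02,.04): print(proj(S,(.577,-.330,z)),proj(T,(.577,-.330,z)))
go((.577,-.40,.38))
```

```text
24.5167 [ 0.5848 -0.0271  0.3602]
top 330 348 149 167 339.056 158.16
scene 268 291 157 169 280.925 164.61666666666667
[283.1193 170.2598] [337.3369 160.7749]
[283.3838 165.1175] [338.5231 159.4204]
shift total [-1.2424  0.0435 -0.0655] rows 12 each [-0.1035  0.0036 -0.0055]
```

>>> arm_command(
  deltas=[
    {"x":-0.1,"y":0.0036,"z":-0.006,"rx":0,"ry":0,"rz":0,"fingers":1},
    {"x":-0.104,"y":0.0036,"z":-0.006,"rx":0,"ry":0,"rz":0,"fingers":1},
    {"x":-0.104,"y":0.0036,"z":-0.006,"rx":0,"ry":0,"rz":0,"fingers":1},
    {"x":-0.104,"y":0.0036,"z":-0.006,"rx":0,"ry":0,"rz":0,"fingers":1},
    {"x":-0.104,"y":0.0036,"z":-0.006,"rx":0,"ry":0,"rz":0,"fingers":1},
    {"x":-0.104,"y":0.0036,"z":-0.006,"rx":0,"ry":0,"rz":0,"fingers":1},
    {"x":-0.104,"y":0.0036,"z":-0.006,"rx":0,"ry":0,"rz":0,"fingers":1},
    {"x":-0.104,"y":0.0036,"z":-0.006,"rx":0,"ry":0,"rz":0,"fingers":1},
    {"x":-0.104,"y":0.0036,"z":-0.006,"rx":0,"ry":0,"rz":0,"fingers":1},
    {"x":-0.104,"y":0.0036,"z":-0.006,"rx":0,"ry":0,"rz":0,"fingers":1},
    {"x":-0.104,"y":0.0036,"z":-0.006,"rx":0,"ry":0,"rz":0,"fingers":1},
    {"x":-0.104,"y":0.0036,"z":0,"rx":0,"ry":0,"rz":0,"fingers":1},
  ],
)

```text
t: 25.52
ee_pos: [0.5763, -0.402, 0.3772]
tcp_rot: [[0.056, 0.998, -0.002], [0.998, -0.056, 0.001], [0.001, -0.002, -1.0]]
wrist_force: [0.8, -0.1, -0.1]
width: 0.0852
grip_force: 0.0
```

>>> arm_command(
  deltas=[
    {"x":0,"y":0,"z":0,"rx":0,"ry":0,"rz":0,"fingers":1},
    {"x":0,"y":0,"z":0,"rx":0,"ry":0,"rz":0,"fingers":1},
    {"x":0,"y":0,"z":0,"rx":0,"ry":0,"rz":0,"fingers":1},
  ],
)

```text
t: 25.77
ee_pos: [0.5768, -0.4001, 0.3769]
tcp_rot: [[0.055, 0.998, -0.002], [0.998, -0.055, 0.002], [0.002, -0.002, -1.0]]
wrist_force: [0.2, 0.2, -0.0]
width: 0.0851
grip_force: 0.0
```

```bash
cat >> h.py <<'E'
def roll(c,roi=(150,0,380,300)):
    hsv=cv2.cvtColor(c['pixels'],cv2.COLOR_RGB2HSV); m=cv2.inRange(hsv,np.array((0,0,205)),np.array((180,28,255)))
    k=np.zeros_like(m);k[roi[1]:roi[3],roi[0]:roi[2]]=1;m*=k
    n,l,st,ce=cv2.connectedComponentsWithStats(m); i=1+np.argmax(st[1:,4]); b=(l==i).astype(np.uint8)
    cs,_=cv2.findContours(b,cv2.RETR_CCOMP,cv2.CHAIN_APPROX_NONE)
    return st[i],[ (cv2.fitEllipse(x),len(x)) for x in cs if len(x)>20]
E
python3 - <<'E'
from h import *
c=snap('wrist'); s=ctrl.observe(); print(s['t'],s['ee_pos'],s['joint_pos'])
p=(.577,-.330,.04);print('exp',proj(c,p))
st,es=roll(c); print(st)
for e,n in es: print(e,n,atz(c,*e[0],.04))
cv2.imwrite('pics/w10.png',c['pixels'][:,:,::-1])
E
```

```text
25.8167 [ 0.57708954 -0.39939994  0.3773827 ] [ 0.76844279  0.54135168 -0.34724644  1.24691147  0.17848793  1.38473952
  0.37980374]
exp [254.67022009 112.4040927 ]
[ 231   82   59   63 2391]
((259.9989318847656, 113.032958984375), (58.76055145263672, 61.57017135620117), 178.06674194335938) 172 [ 0.58252686 -0.33093757  0.04      ]
((260.02569580078125, 113.81873321533203), (26.436506271362305, 27.75034523010254), 178.72805786132812) 76 [ 0.58251249 -0.33172897  0.04      ]
```

Run:
```python
from h import *
go((.5822,-.3312,.30))
```

```text
shift total [0.2275 0.005  0.2583] rows 4 each [0.0569 0.0012 0.0646]
```

>>> arm_command(
  deltas=[
    {"x":0.057,"y":0.001,"z":0.065,"rx":0,"ry":0,"rz":0,"fingers":1},
    {"x":0.057,"y":0.001,"z":0.065,"rx":0,"ry":0,"rz":0,"fingers":1},
    {"x":0.057,"y":0.001,"z":0.065,"rx":0,"ry":0,"rz":0,"fingers":1},
    {"x":0.057,"y":0.001,"z":0.065,"rx":0,"ry":0,"rz":0,"fingers":1},
    {"x":0,"y":0,"z":0,"rx":0,"ry":0,"rz":0,"fingers":1},
    {"x":0,"y":0,"z":0,"rx":0,"ry":0,"rz":0,"fingers":1},
    {"x":0,"y":0,"z":0,"rx":0,"ry":0,"rz":0,"fingers":1},
    {"x":0,"y":0,"z":0,"rx":0,"ry":0,"rz":0,"fingers":1},
  ],
)

```text
t: 26.48
ee_pos: [0.5818, -0.3332, 0.3016]
tcp_rot: [[0.056, 0.998, 0.001], [0.998, -0.056, -0.001], [-0.001, 0.001, -1.0]]
wrist_force: [-1.0, 0.3, 0.1]
width: 0.0853
grip_force: 0.0
```

Run:
```python
from h import *
c=snap('wrist'); s=ctrl.observe(); print(s['t'],s['ee_pos'])
st,es=roll(c,(180,60,340,330)); print(st)
for e,n in es: print(e,n,atz(c,*e[0],.04))
print(proj(c,(*s['ee_pos'][:2],.04))); go((.5822,-.3312,.180))
```

```text
26.5333 [ 0.58177214 -0.33334024  0.30151137]
[ 222  159   73   70 3292]
((257.6324462890625, 193.59390258789062), (69.51329040527344, 72.2279281616211), 92.43143463134766) 201 [ 0.58238372 -0.33064765  0.04      ]
((257.75347900390625, 194.79798889160156), (31.13815689086914, 32.65330505371094), 95.56282806396484) 90 [ 0.58242582 -0.33172443  0.04      ]
[257.09902039 196.64510192]
shift total [0.0077 0.0005 0.405 ] rows 4 each [1.900e-03 1.000e-04 1.013e-01]
```

>>> arm_command(
  deltas=[
    {"x":0.007,"y":0.001,"z":0.08,"rx":0,"ry":0,"rz":0,"fingers":1},
    {"x":0,"y":0,"z":0.1,"rx":0,"ry":0,"rz":0,"fingers":1},
    {"x":0,"y":0,"z":0.1,"rx":0,"ry":0,"rz":0,"fingers":1},
    {"x":0,"y":0,"z":0.08,"rx":0,"ry":0,"rz":0,"fingers":1},
    {"x":0,"y":0,"z":0.045,"rx":0,"ry":0,"rz":0,"fingers":1},
    {"x":0,"y":0,"z":0,"rx":0,"ry":0,"rz":0,"fingers":1},
    {"x":0,"y":0,"z":0,"rx":0,"ry":0,"rz":0,"fingers":0.75},
    {"x":0,"y":0,"z":0,"rx":0,"ry":0,"rz":0,"fingers":0.6},
    {"x":0,"y":0,"z":0,"rx":0,"ry":0,"rz":0,"fingers":0.6},
    {"x":0,"y":0,"z":0,"rx":0,"ry":0,"rz":0,"fingers":0.6},
    {"x":0,"y":0,"z":0,"rx":0,"ry":0,"rz":0,"fingers":0.6},
    {"x":0,"y":0,"z":0,"rx":0,"ry":0,"rz":0,"fingers":0.6},
  ],
  squeeze=30,
)

```text
t: 27.53
ee_pos: [0.583, -0.3308, 0.1813]
tcp_rot: [[0.056, 0.998, 0.003], [0.998, -0.056, -0.002], [-0.002, 0.003, -1.0]]
wrist_force: [-0.4, -0.2, 7.1]
width: 0.0613
grip_force: 33.9
```

>>> arm_command(
  deltas=[
    {"x":0,"y":0,"z":-0.03,"rx":0,"ry":0,"rz":0,"fingers":0.6},
    {"x":0,"y":0,"z":-0.09,"rx":0,"ry":0,"rz":0,"fingers":0.6},
    {"x":0,"y":0,"z":-0.11,"rx":0,"ry":0,"rz":0,"fingers":0.6},
    {"x":0,"y":0,"z":-0.11,"rx":0,"ry":0,"rz":0,"fingers":0.6},
    {"x":0,"y":0,"z":-0.11,"rx":0,"ry":0,"rz":0,"fingers":0.6},
    {"x":0,"y":0,"z":-0.1,"rx":0,"ry":0,"rz":0,"fingers":0.6},
    {"x":0,"y":0,"z":-0.05,"rx":0,"ry":0,"rz":0,"fingers":0.6},
    {"x":0,"y":0,"z":0,"rx":0,"ry":0,"rz":0,"fingers":0.6},
    {"x":0,"y":0,"z":0,"rx":0,"ry":0,"rz":0,"fingers":0.6},
  ],
)

```text
t: 28.28
ee_pos: [0.5821, -0.3302, 0.36]
tcp_rot: [[0.056, 0.998, 0.002], [0.998, -0.056, -0.001], [-0.001, 0.002, -1.0]]
wrist_force: [0.2, 0.1, -3.0]
width: 0.0613
grip_force: 33.5
```

Run:
```python
from fit import *
q=np.load('tray.npy');s=ctrl.observe(); print(s['t'],s['ee_pos'],s['width'])
A=load('wA'); T=load('top')
a=np.mean([atz(A,u/1.5625-.18,v/1.5625-.18,.034) for u,v in((190,76),(285,74),(298,210),(206,212))],0)
b=np.mean([atz(T,u/6.6+182-.42,v/6.6+128-.42,.034) for u,v in((94,114),(231,111),(233,303),(98,308))],0)
t=w(q,(0,.115,0)); print(a,b,t); m=(a+b)/2
go((m[0],m[1],s['ee_pos'][2]),q[2])
```

```text
28.2833 [ 0.5821 -0.3302  0.36  ] 0.06126659299428542
[0.5906 0.0963 0.034 ] [0.5873 0.0971 0.034 ] [0.5911 0.0991 0.    ]
turn total [ 0.0016  0.001  -0.0021] rows 1 each [ 0.0016  0.001  -0.0021]
shift total [ 1.4222 -0.0533  0.    ] rows 13 each [ 0.1094 -0.0041  0.    ]
```

>>> arm_command(
  deltas=[
    {"x":0.109,"y":-0.004,"z":0,"rx":0,"ry":0,"rz":-0.002,"fingers":0.6},
    {"x":0.11,"y":-0.004,"z":0,"rx":0,"ry":0,"rz":0,"fingers":0.6},
    {"x":0.11,"y":-0.004,"z":0,"rx":0,"ry":0,"rz":0,"fingers":0.6},
    {"x":0.11,"y":-0.004,"z":0,"rx":0,"ry":0,"rz":0,"fingers":0.6},
    {"x":0.11,"y":-0.004,"z":0,"rx":0,"ry":0,"rz":0,"fingers":0.6},
    {"x":0.11,"y":-0.004,"z":0,"rx":0,"ry":0,"rz":0,"fingers":0.6},
    {"x":0.11,"y":-0.004,"z":0,"rx":0,"ry":0,"rz":0,"fingers":0.6},
    {"x":0.11,"y":-0.004,"z":0,"rx":0,"ry":0,"rz":0,"fingers":0.6},
    {"x":0.11,"y":-0.004,"z":0,"rx":0,"ry":0,"rz":0,"fingers":0.6},
    {"x":0.11,"y":-0.004,"z":0,"rx":0,"ry":0,"rz":0,"fingers":0.6},
    {"x":0.11,"y":-0.004,"z":0,"rx":0,"ry":0,"rz":0,"fingers":0.6},
    {"x":0.11,"y":-0.004,"z":0,"rx":0,"ry":0,"rz":0,"fingers":0.6},
  ],
)

```text
t: 29.28
ee_pos: [0.5883, 0.067, 0.3572]
tcp_rot: [[0.054, 0.999, -0.003], [0.999, -0.054, -0.0], [-0.0, -0.003, -1.0]]
wrist_force: [0.6, -0.0, -1.5]
width: 0.0613
grip_force: 33.5
```

>>> arm_command(
  deltas=[
    {"x":0.103,"y":-0.002,"z":0,"rx":0,"ry":0,"rz":0,"fingers":0.6},
    {"x":0,"y":0,"z":0,"rx":0,"ry":0,"rz":0,"fingers":0.6},
    {"x":0,"y":0,"z":0,"rx":0,"ry":0,"rz":0,"fingers":0.6},
    {"x":0,"y":0,"z":0,"rx":0,"ry":0,"rz":0,"fingers":0.6},
    {"x":0,"y":0,"z":0,"rx":0,"ry":0,"rz":0,"fingers":0.6},
  ],
)

```text
t: 29.7
ee_pos: [0.5901, 0.0949, 0.3579]
tcp_rot: [[0.056, 0.998, -0.002], [0.998, -0.056, -0.001], [-0.001, -0.002, -1.0]]
wrist_force: [0.2, -0.7, -1.4]
width: 0.0612
grip_force: 33.5
```

Run:
```python
from fit import *
c=snap('wrist'); cv2.imwrite('pics/w11.png',cv2.resize(c['pixels'][:,:,::-1],(800,600),interpolation=cv2.INTER_CUBIC))
s=ctrl.observe(); print(s['t'],s['ee_pos'],s['width'],s['tcp_rot'],s['joint_pos'])
go((.590,.0972,.217),np.load('tray.npy')[2])
```

```text
29.75 [0.5902 0.0949 0.3581] 0.06126718950083706 [[ 0.0558  0.9984 -0.0012]
 [ 0.9984 -0.0558 -0.0008]
 [-0.0008 -0.0011 -1.    ]] [ 0.2236  0.3584 -0.5723  1.5741  0.2006  1.2696 -0.4356]
turn total [-0.0011  0.0008 -0.0023] rows 1 each [-0.0011  0.0008 -0.0023]
shift total [ 0.0077 -0.0011  0.4704] rows 5 each [ 0.0015 -0.0002  0.0941]
```

View pics/w11.png

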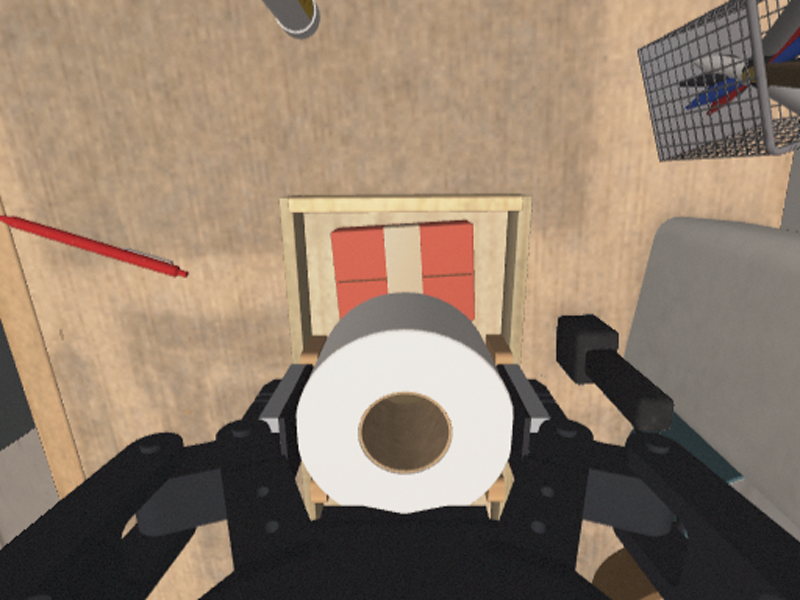

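The roll is held level, with its core at (405,432). The carton's far edge is at (403,226), and its centre crease at about (403,277) lines up with the gripper midplane.

Run:
```python
from h import *
c=load('wrist'); print(atz(c,403/1.5625-.18,277/1.5625-.18,.034), atz(c,403/1.5625-.18,226/1.5625-.18,.034))
```

```text
[0.58987593 0.09778022 0.034     ] [0.59180676 0.13221334 0.034     ]
```

>>> arm_command(
  deltas=[
    {"x":0.009,"y":0,"z":0.06,"rx":0,"ry":0,"rz":-0.002,"fingers":0.6},
    {"x":0,"y":0,"z":0.09,"rx":0,"ry":0,"rz":0,"fingers":0.6},
    {"x":0,"y":0,"z":0.09,"rx":0,"ry":0,"rz":0,"fingers":0.6},
    {"x":0,"y":0,"z":0.09,"rx":0,"ry":0,"rz":0,"fingers":0.6},
    {"x":0,"y":0,"z":0.07,"rx":0,"ry":0,"rz":0,"fingers":0.6},
    {"x":0,"y":0,"z":0.04,"rx":0,"ry":0,"rz":0,"fingers":0.6},
    {"x":0,"y":0,"z":0.02,"rx":0,"ry":0,"rz":0,"fingers":0.6},
    {"x":0,"y":0,"z":0,"rx":0,"ry":0,"rz":0,"fingers":0.6},
    {"x":0,"y":0,"z":0,"rx":0,"ry":0,"rz":0,"fingers":0.6},
    {"x":0,"y":0,"z":0,"rx":0,"ry":0,"rz":0,"fingers":0.6},
  ],
)

```text
t: 30.58
ee_pos: [0.5908, 0.0992, 0.2223]
tcp_rot: [[0.052, 0.999, 0.002], [0.999, -0.052, 0.0], [0.0, 0.002, -1.0]]
wrist_force: [-0.1, 0.4, -1.0]
width: 0.0615
grip_force: 33.5
```

>>> arm_command(
  deltas=[
    {"x":-0.004,"y":-0.001,"z":0.01,"rx":0,"ry":0,"rz":0,"fingers":0.6},
    {"x":0,"y":0,"z":0.008,"rx":0,"ry":0,"rz":0,"fingers":0.6},
    {"x":0,"y":0,"z":0.004,"rx":0,"ry":0,"rz":0,"fingers":0.6},
    {"x":0,"y":0,"z":0,"rx":0,"ry":0,"rz":0,"fingers":0.6},
    {"x":0,"y":0,"z":0,"rx":0,"ry":0,"rz":0,"fingers":0.6},
    {"x":0,"y":0,"z":0,"rx":0,"ry":0,"rz":0,"fingers":0.6},
  ],
)

```text
t: 31.08
ee_pos: [0.5901, 0.0979, 0.2153]
tcp_rot: [[0.052, 0.999, 0.001], [0.999, -0.052, -0.001], [-0.001, 0.001, -1.0]]
wrist_force: [-3.3, -1.9, 7.5]
width: 0.0611
grip_force: 34.3
```

>>> arm_command(
  deltas=[
    {"x":0,"y":0,"z":0,"rx":0,"ry":0,"rz":0,"fingers":0.8},
    {"x":0,"y":0,"z":0,"rx":0,"ry":0,"rz":0,"fingers":0.9},
    {"x":0,"y":0,"z":0,"rx":0,"ry":0,"rz":0,"fingers":0.9},
    {"x":0,"y":0,"z":0,"rx":0,"ry":0,"rz":0,"fingers":0.9},
    {"x":0,"y":0,"z":-0.04,"rx":0,"ry":0,"rz":0,"fingers":0.9},
    {"x":0,"y":0,"z":-0.1,"rx":0,"ry":0,"rz":0,"fingers":0.9},
    {"x":0,"y":0,"z":-0.1,"rx":0,"ry":0,"rz":0,"fingers":0.9},
    {"x":0,"y":0,"z":-0.1,"rx":0,"ry":0,"rz":0,"fingers":0.9},
    {"x":0,"y":0,"z":-0.1,"rx":0,"ry":0,"rz":0,"fingers":0.9},
    {"x":0,"y":0,"z":-0.1,"rx":0,"ry":0,"rz":0,"fingers":0.9},
    {"x":0,"y":0,"z":0,"rx":0,"ry":0,"rz":0,"fingers":0.9},
  ],
)

```text
t: 32.0
ee_pos: [0.5907, 0.0989, 0.3837]
tcp_rot: [[0.051, 0.999, 0.009], [0.999, -0.051, 0.001], [0.002, 0.009, -1.0]]
wrist_force: [0.4, 0.4, 0.6]
width: 0.0768
grip_force: 0.0
```

>>> arm_command(
  deltas=[
    {"x":-0.1,"y":-0.1,"z":0,"rx":0,"ry":0,"rz":0,"fingers":1},
    {"x":-0.1,"y":-0.1,"z":0,"rx":0,"ry":0,"rz":0,"fingers":1},
    {"x":-0.1,"y":-0.1,"z":0,"rx":0,"ry":0,"rz":0,"fingers":1},
    {"x":-0.1,"y":-0.05,"z":0,"rx":0,"ry":0,"rz":0,"fingers":1},
    {"x":-0.1,"y":-0.05,"z":0,"rx":0,"ry":0,"rz":0,"fingers":1},
    {"x":-0.1,"y":-0.05,"z":0,"rx":0,"ry":0,"rz":0,"fingers":1},
    {"x":-0.1,"y":0,"z":0,"rx":0,"ry":0,"rz":0,"fingers":1},
    {"x":-0.1,"y":0,"z":0,"rx":0,"ry":0,"rz":0,"fingers":1},
    {"x":-0.1,"y":0,"z":0,"rx":0,"ry":0,"rz":0,"fingers":1},
    {"x":-0.1,"y":0,"z":0,"rx":0,"ry":0,"rz":0,"fingers":1},
    {"x":0,"y":0,"z":0,"rx":0,"ry":0,"rz":0,"fingers":1},
    {"x":0,"y":0,"z":0,"rx":0,"ry":0,"rz":0,"fingers":1},
  ],
)

```text
t: 33.0
ee_pos: [0.441, -0.1943, 0.3766]
tcp_rot: [[0.054, 0.999, 0.0], [0.999, -0.054, 0.0], [0.0, 0.0, -1.0]]
wrist_force: [0.8, 0.8, -1.0]
width: 0.0852
grip_force: 0.0
```

Run:
```python
from fit import *
q=np.load('tray.npy'); ctrl.camera('top'); t=snap('top'); s=snap('scene'); o=ctrl.observe(); print(o['t'],o['ee_pos'])
a=cv2.resize(t['pixels'][125:195,175:310],(800,415),interpolation=cv2.INTER_CUBIC)
b=cv2.resize(s['pixels'][150:240,160:330],(800,424),interpolation=cv2.INTER_CUBIC)
im=np.vstack([cv2.resize(a,(560,290)),cv2.resize(b,(560,297))])
cv2.imwrite('pics/final.png',im[:,:,::-1])
for n,p in(('glue',(0,-.010,.103)),('box',(0,-.071,.028)),('roll',(0,.1135,.074)),('board',(0,.035,.101))):
    u=proj(t,w(q,p)); v=proj(s,w(q,p)); print(n,(u-[175,125])*560/135,(v-[160,150])*560/170+[0,290])
```

```text
33.15 [ 0.4416 -0.1919  0.3765]
glue [284.9603 121.7398] [244.989  365.2955]
box [365.6334 146.7212] [282.8554 419.6247]
roll [123.4087 125.2221] [157.5953 436.6144]
board [224.5077 120.3356] [214.4095 381.3776]
```

View pics/final.png

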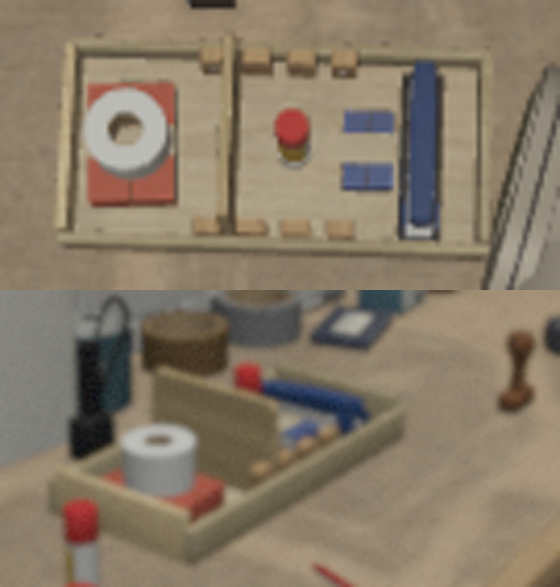

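The final check shows the roll flat and centred on the carton at (126,128), and the board in the carton-side grooves at x about 228. The glue stick stands upright at (292,125), and the box lies flat by the stapler at (368,148). All of this matches the predicted pixels, so I'm handing in.

```bash
python3 -c "
from cell import ctrl
print(ctrl.sign_off())"
```

```text
the job is handed in; nothing more can be done
None
```

I handed the job in at about 33 s of the 115 s limit, and the last camera check showed every item in place; the sign-off call returned no verdict. The divider is down in the carton-side grooves, the label roll is flat on the carton, the staple box is flat beside the stapler, and the glue stick is upright between the box and the board.

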